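# Clip self-closing tweezers onto a glued model rail

## Task

Squeeze the self-closing tweezers open and take them off the parking rack, then, keeping them squeezed open, set them astride the glued wooden rail on a free stretch between the blue jig block and the red post, with the yellow foot resting on the bead. Still open, slide them along the rail until the foot comes up gently against the red post, then release them so that they clamp the rail right there, upright, fully down and snug to the post. The model is fragile: touch down slowly and never press hard on the bead or the post (below 20 N), and leave the other things on the table alone.

Things in the scene. Friction and masses are not known exactly. Their poses are not given: they have to be found in the camera images.
- tweezers: Self-closing (cross-lock) tweezers, 58 g, upright, tips down, 94 mm tall; at the start clamped on the rack, foot resting on its edge. Origin: centre of the underside of the yellow foot, z up, x along the foot, y the squeezing direction (same if turned half round about z). Foot 36 mm long (18 mm each way in x), 6 mm wide, 8 mm high. Black head 24 x 12 mm, its top 74 mm above the origin.
- tweezers_handles (a point): Midway between the two red handle plates (14 mm wide in x, 24 mm high), 34 mm above the tweezers' origin, axes as theirs; 26 mm over the outsides at rest, 20 mm squeezed fully. Squeeze here along y, from above: jaws begin to open at 12 N, hard stop of full opening at 18 N; more does no harm, and about 60 N keeps them from pivoting in the fingers.
- tweezers_jaws (a point): Midway between the two steel jaws, 12 mm below the tweezers' origin, axes as theirs. Jaws 12 mm long in x, from 4 to 20 mm below the origin; 8 mm apart when clamping rack or rail, 22 mm when the handles are squeezed fully. When released the spring closes them with about 5 N.
- leaf_a (a joint): Opening angle of one tweezers leaf (rad); the other leaf moves with it, mirrored: 0.09 squeezed fully open, about 0 (-0.015 to 0.015) clamping the rack or the rail, -0.04 closed on nothing. Each jaw moves 78 mm times this.
- rack: Grey parking rack, fixed: foot 130 x 70 x 16 mm with an upright aluminium edge 110 mm long (x), 8 mm thick (y), its top 80 mm above the origin (centre of the underside).
- frame: Wooden model frame, fixed. Origin: centre of its underside at table height, x along the rail towards the white jig block, y across, z up. Rail of two glued strips (light and dark), 220 mm long (x from -110 to 110 mm), 8 mm thick (y), from 35 to 71 mm above the origin; a pale bead lies on its top edge. Jig blocks 24 x 50 mm, 45 mm high, centred at x = -108 mm (blue) and x = +108 mm (white).
- bead: Pale wooden bead along the whole top edge of the rail, fixed, 5 mm wide (y), 4 mm high. Origin: centre of its underside, 71 mm above the frame's origin; its top is at 75 mm. The tweezers' foot rests on it while the jaws straddle the rail below. Stands less than 20 N: touch it at under 15 mm/s.
- post: Dark red square post standing through the rail, fixed, 10 mm along the rail (x) and 14 mm across (y), 87 mm high, so 12 mm above the bead. Origin: centre of its underside; axes as the frame's. Its place along the rail differs each time (frame x between -20 and 60 mm), and its exact face must be found by touch. Foot and post touch when the tweezers' origin is 23 mm from the post's axis. Stands less than 20 N: touch it at under 15 mm/s.
- tape_wide: Roll of tan masking tape, 90 mm across, 24 mm high; leave alone. Origin: centre of its underside.
- tape_blue: Roll of blue tape, 76 mm across, 18 mm high; leave alone. Origin: centre of its underside.
- screwdriver: Yellow screwdriver, 120 mm long, lying; leave alone. Origin: centre of its underside.
- steel_ruler: Steel ruler 200 x 30 x 4 mm, lying; leave alone. Origin: centre of its underside.
- glue: White glue bottle, 44 mm across, 110 mm high; leave alone. Origin: centre of its underside.
- balsa_block: Balsa block 60 x 35 x 30 mm; leave alone. Origin: centre of its underside.
- pin_cup: Blue cup, 60 mm across, 50 mm high; leave alone. Origin: centre of its underside.

How it is judged:
By the outcome, as a careful person would: the job done as asked, in the order asked, and still so for the second after the job is handed in, with the robot touching nothing.
It also fails if it takes over 54 s, if anything falls off the work surface, if the arm or the gripper's body presses on something with over 40 N, if the wrist force passes 120 N, or if a joint passes its speed limit or range.

## Robot

A 7-joint arm with a two-finger parallel gripper is mounted at the origin on the work surface. World frame = base frame: x ahead of the robot, y to its left, z up, the work surface at z = 0. Lengths are in m, angles in rad, forces in N, time in s.
With the tool pointing down it reaches from about 0.4 to 0.85 m from the base axis. Payload 4.5 kg.
Tool frame: the origin (TCP) lies on the centre line of the jaws, within the pads' length; the fingertips stand 14 mm ahead of it and the grasp point (between the pads) lies 5 mm behind it; y points along the fingers, z is the direction in which the jaws open and shut, and the axes are right-handed (so a half turn about y gives the same grasp; the last joint's range is limited). The gripper opens to 88 mm and grips with 3 to 60 N. Pads are 18 mm wide; open, the fingers measure 123 mm over their backs; the gripper's body (75 mm by 187 mm) begins 45 mm behind the grasp point.
Start: joints at [1.355, 0.689, -0.195, 1.565, 0.157, 0.902, -0.215], TCP at [0.155, -0.606, 0.253] pointing down, gripper open.
Joint ranges: [-3.01, 3.01], [-0.46, 2.08], [-1.47, 1.51], [0.13, 2.56], [-1, 4.14], [0.04, 2.09], [-2.66, 2.66]. Speed limits (rad/s): [2.57, 2.57, 3.14, 3.14, 3.14, 3.14, 3.14].

## Interface

Orientations are given as a unit quaternion [x, y, z, w].
In Python, from plant import get_state, imaging, job gives the robot as it stands.
- The arm moves only by the tool send_rows, never from a script. Its argument "motion" is a list that holds one entry, the list of rows, each a list of 7 numbers: the turn, a rotation vector about the tool's x, y, z scaled (see below), then the shift along the tool's x, y, z scaled (see below), then the gripper's target within -1 to 1 (shut at 1, half-way at 0, fully open at -1). In form: [[[rx, ry, rz, tx, ty, tz, gripper], ...]]. A call has exactly 5 rows; each row shifts and turns the commanded pose from where the row before left it, along the tool's axes as they then stand; what a row does not reach is not made up. The controller multiplies each number of a shift by 0.02 m and each number of a turn by 0.08 rad. A row lasts 1/12 s, in which the tool goes at most 41.7 mm and 7.16 degrees, less where a joint would pass 70% of its speed; a pose out of reach is approached as far as the arm can. A call with a number of a shift or a turn outside -1 to 1 is refused whole. A call with a gripper value outside its range is refused whole. The fingers move at their own pace and stop on an object; "force" is the grip in N (left out, the last holds). Time passes only in rows, so rows that do not move let the fingers close, or fill a call up. It gives the time, the measured TCP pose, the force and the opening at its end, in the units of the state.
- get_state(): the state, without advancing time (a new reading comes with each control period).
- imaging.snapshot(name): name is "scene" or "top"; returns a dict with "img" (400x640x3 uint8, red, green, blue), "camera_matrix" (3x3 intrinsics, pixels), "R" (3x3) and "t" (3): a world point X has camera coordinates R X + t. Camera axes: x right, y down, z forward; pixel columns grow to the right and rows downward; lengths in m; the calibration is good to about 2 mm. A picture is of the moment at which its call begins. There is no depth.
- job.finish_job(): hands the job in, once; it reports no verdict.
The state is a dict: "clock": time; "q": joint angles; "qd": joint speeds; "joint_torque": joint torques, N m; "tool_pos": TCP position; "eef_rot": TCP orientation; "contact_force": force on the tool from outside, world axes, zero at the start; "moment": the same for the moment, N m; "opening": opening from 0.0 (shut) to 1.0 (fully open).
Only numpy, scipy, OpenCV 4.12 (cv2) and the standard library are available. Lean on these libraries where they do the work, as an engineer would, in place of code of your own. Each camera call takes 0.05 s, during which the arm holds its last target.

## Working session

There is one attempt and no reset: what is moved stays moved. The work goes in short steps, Python scripts to look and compute and a tool call to move; the robot and the scene stay as the last step left them, time stands still between calls to the robot, and variables do not carry over. Pictures are saved under pics/ and viewed, and the job is handed in when it is done.

Besides the shell and the picture viewer there is one more tool, called after "Request:" by a JSON object that holds its "fn" and its "kwargs". send_rows: Moves the arm, as the interface text tells. Its arguments: {"type":"object","properties":{"motion":{"type":"array"},"force":{"type":"number"}},"required":["motion"]}

```bash
ls; mkdir -p pics; python3 - <<'E'
from plant import get_state, imaging
import cv2
print(get_state())
for n in("scene","top"):
    s=imaging.snapshot(n); cv2.imwrite(f"pics/{n}0.png",s["img"][:,:,::-1]); print(n,s["camera_matrix"],s["R"],s["t"])
E
```

```text
pics
{'clock': 0.0, 'q': array([ 1.35478502,  0.68996936, -0.19449869,  1.56637201,  0.15728777,
        0.90246888, -0.21508009]), 'qd': array([ 0.00037889, -0.00031135, -0.00083946,  0.00121198, -0.00069211,
       -0.00040099, -0.00079235]), 'joint_torque': array([-9.37712430e-04, -5.27576351e+01, -1.26696713e+00, -1.53434247e+01,
       -5.25945181e-02,  6.47755223e-03,  1.92889815e-04]), 'tool_pos': array([ 0.15431077, -0.6050178 ,  0.25191128]), 'eef_rot': array([-0.08824962,  0.70222776, -0.70095989,  0.08799661]), 'contact_force': array([-0.47430839,  0.28741594,  0.21566692]), 'moment': array([0.01200308, 0.02778969, 0.01744951]), 'opening': 0.9965539257606871}
scene [[426.35930371   0.         316.10302995]
 [  0.         426.35930371 206.21554956]
 [  0.           0.           1.        ]] [[ 0.27196602  0.96215636 -0.01701819]
 [ 0.64207722 -0.19460731 -0.74152871]
 [-0.71677843  0.19074362 -0.67070526]] [-0.13862525 -0.29435921  1.7193854 ]
top [[361.91969421   0.         318.67976663]
 [  0.         361.91969421 207.30572998]
 [  0.           0.           1.        ]] [[ 0.02776329 -0.99960975 -0.00309031]
 [-0.99220896 -0.02718186 -0.12158344]
 [ 0.12145199  0.00644179 -0.9925764 ]] [-0.02780524  0.57811795  1.07944973]
```

View pics/scene0.png

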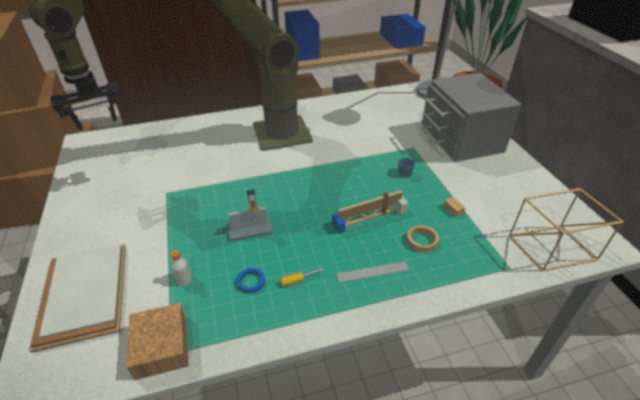

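View pics/top0.png

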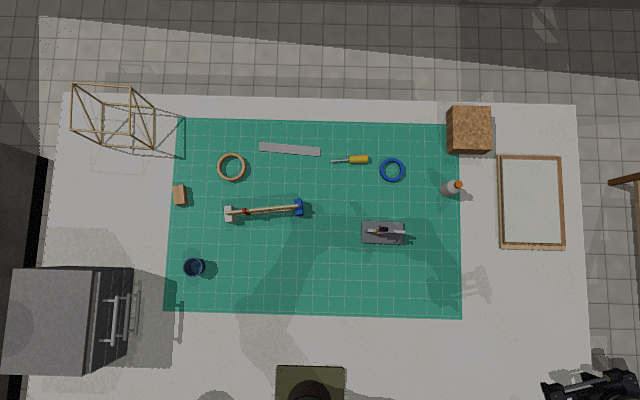

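The scene view shows the rack with the tweezers near (250,215) and the frame near (370,210). In the top view the rack is near (384,232) and the frame runs from blue (298,207) to white (229,213), with the post near (246,211). Next I'll zoom in on both.

```bash
python3 - <<'E'
import cv2,numpy as np
a=cv2.imread("pics/top0.png");b=cv2.imread("pics/scene0.png")
r=lambda im,x,y,w,h,W,H:cv2.resize(im[y:y+h,x:x+w],(W,H),interpolation=cv2.INTER_CUBIC)
o=np.vstack([np.hstack([r(a,215,190,100,40,480,192),r(a,355,210,60,40,288,192)]),np.hstack([r(b,320,175,100,70,500,350),r(b,220,180,60,70,268,350)])])
cv2.imwrite("pics/z0.png",o)
E
```

```text
(no output)
```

View pics/z0.png

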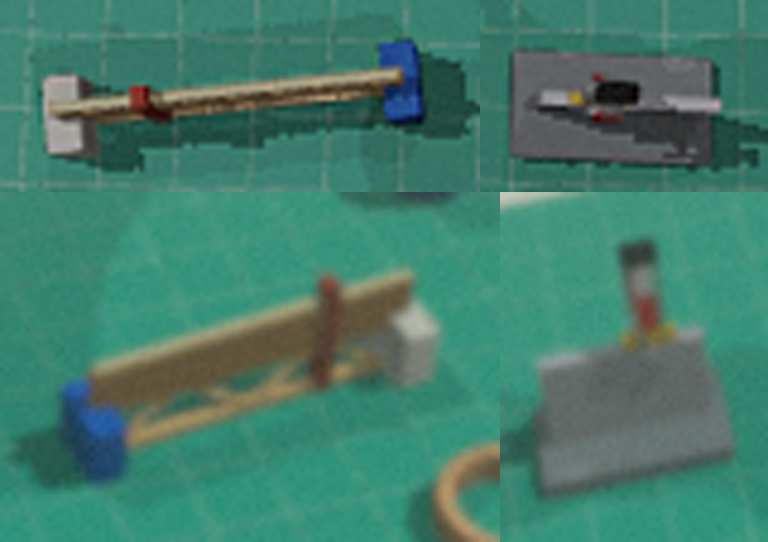

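```bash
cat > h.py <<'E'
from plant import get_state, imaging
import cv2,numpy as np
def ray(s,uv,z):
    d=np.linalg.inv(s["camera_matrix"])@np.array([uv[0],uv[1],1.]);d=s["R"].T@d;c=-s["R"].T@s["t"]
    return c+d*(z-c[2])/d[2]
def tri(s1,p1,s2,p2):
    P=[s["camera_matrix"]@np.c_[s["R"],s["t"]] for s in(s1,s2)]
    X=cv2.triangulatePoints(P[0],P[1],np.array(p1,float).reshape(2,1),np.array(p2,float).reshape(2,1));return (X[:3]/X[3]).ravel()
def proj(s,X):
    p=s["camera_matrix"]@(s["R"]@np.array(X)+s["t"]);return p[:2]/p[2]
def blob(s,lo,hi,roi):
    h=cv2.cvtColor(s["img"],cv2.COLOR_RGB2HSV);m=cv2.inRange(h,np.array(lo),np.array(hi))
    x,y,w,hh=roi;k=np.zeros_like(m);k[y:y+hh,x:x+w]=m[y:y+hh,x:x+w];return k
def info(m):
    ys,xs=np.nonzero(m);
    if len(xs)==0:return None
    return len(xs),xs.mean().round(2),ys.mean().round(2),xs.min(),xs.max(),ys.min(),ys.max(),cv2.minAreaRect(np.c_[xs,ys].astype(np.float32))
E
python3 - <<'E'
from h import *
t=imaging.snapshot("top");s=imaging.snapshot("scene")
T=(355,210,60,40);F=(215,190,100,40);S=(225,180,50,60);SF=(325,180,90,60)
print("yel",info(blob(t,(18,120,90),(32,255,255),T)),info(blob(s,(18,130,90),(32,255,255),S)))
print("blk",info(blob(t,(0,0,0),(180,255,45),(370,220,25,20))),info(blob(s,(0,0,0),(180,120,70),S)))
print("red",info(blob(t,(0,120,60),(8,255,255),T)),info(blob(s,(0,110,60),(8,255,255),S)))
print("post",info(blob(t,(0,130,60),(8,255,255),F)),info(blob(s,(0,110,40),(8,255,255),SF)))
m=blob(t,(10,40,110),(30,255,255),F);print("wood",info(m))
ys,xs=np.nonzero(m)
h=cv2.cvtColor(t["img"],cv2.COLOR_RGB2HSV)
for c in range(222,304,6):
    print(c,[tuple(int(v) for v in t["img"][r,c]) for r in range(203,217)])
print("rack"); 
m=blob(t,(0,0,60),(180,60,255),T);print(info(m))
for c in (364,368,370,398,402): print(c,[tuple(int(v) for v in t["img"][r,c]) for r in range(225,238)])
E
```

```text
yel (6, np.float64(374.67), np.float64(230.33), np.int64(374), np.int64(376), np.int64(229), np.int64(231), ((374.5000305175781, 230.50003051757812), (2.8284268379211426, 1.4142134189605713), 45.0)) (4, np.float64(254.75), np.float64(207.75), np.int64(254), np.int64(256), np.int64(207), np.int64(208), ((254.80003356933594, 207.9000244140625), (2.2360680103302, 0.8944271206855774), 26.56505012512207))
blk (51, np.float64(383.45), np.float64(229.76), np.int64(370), np.int64(394), np.int64(227), np.int64(233), ((382.1637878417969, 229.7155303955078), (24.01730728149414, 5.9896464347839355), 3.3664605617523193)) (13, np.float64(250.31), np.float64(192.08), np.int64(248), np.int64(253), np.int64(191), np.int64(193), ((250.5, 192.0), (5.0, 2.0), 0.0))
red (3, np.float64(380.33), np.float64(231.33), np.int64(379), np.int64(383), np.int64(226), np.int64(234), ((379.4000244140625, 230.80006408691406), (8.9442720413208, 3.5777084827423096), 63.43495178222656)) (13, np.float64(252.38), np.float64(203.85), np.int64(251), np.int64(254), np.int64(202), np.int64(206), ((252.45001220703125, 203.8500
[... 4146 characters left out ...]
 (35, 35, 36), (56, 58, 60), (89, 95, 97), (86, 92, 92), (88, 90, 91), (88, 93, 94)]
370 [(97, 101, 103), (96, 101, 101), (94, 98, 98), (100, 104, 107), (145, 144, 146), (153, 151, 156), (148, 146, 151), (33, 31, 31), (46, 48, 48), (68, 71, 73), (92, 96, 97), (89, 91, 93), (90, 92, 94)]
398 [(96, 100, 102), (97, 100, 103), (93, 96, 99), (91, 96, 97), (98, 100, 101), (132, 132, 134), (156, 153, 155), (152, 150, 154), (66, 64, 67), (40, 42, 41), (52, 54, 56), (48, 50, 52), (49, 51, 55)]
402 [(107, 108, 111), (104, 105, 109), (107, 106, 109), (105, 106, 109), (107, 106, 110), (124, 122, 126), (159, 155, 158), (150, 148, 152), (97, 93, 98), (53, 54, 57), (62, 61, 64), (65, 61, 68), (64, 61, 65)]
```

```bash
cat > m.py <<'E'
from h import *
t=imaging.snapshot("top");s=imaging.snapshot("scene")
for k in(t,s): print("cam",(-k["R"].T@k["t"]).round(3))
I=t["img"].astype(float)
def cross(v,lv): # first rising, then falling
    i=int(np.argmax(v));a=i
    while a>0 and v[a]>lv:a-=1
    up=a+(lv-v[a])/(v[a+1]-v[a]); b=i
    while b<len(v)-1 and v[b]>lv:b+=1
    dn=b-1+(v[b-1]-lv)/(v[b-1]-v[b]);return up,dn
pu=[];pd=[]
for c in list(range(229,240))+list(range(250,294)):
    r0=int(212.5-(c-226)*7.3/73.)-6
    u,d=cross(I[r0:r0+13,c,0],112);pu.append((c,r0+u));pd.append((c,r0+d))
pu=np.array(pu);pd=np.array(pd)
for n,p in(("u",pu),("d",pd)):
    k=np.polyfit(p[:,0],p[:,1],1);k=np.polyfit(*(p[abs(p[:,1]-np.polyval(k,p[:,0]))<.6].T),1)
    A=ray(t,(230,np.polyval(k,230)),.073);B=ray(t,(290,np.polyval(k,290)),.073)
    d=A-B;print("rail",n,k,A.round(4),B.round(4),"ang",np.degrees(np.arctan2(d[1],d[0])).round(2))
    for c in(230,290): print(np.polyval(k,c))
# ends along rail: bead mid row
r=lambda c:np.polyval(np.polyfit(pd[:,0],pd[:,1],1),c)-.8
print("L end",[(c,I[int(round(r(c))),c].astype(int).tolist()) for c in range(222,230)])
print("R end",[(c,I[int(round(r(c))),c].astype(int).tolist()) for c in range(292,303)])
print("post row", [[(c,I[q,c].astype(int).tolist()) for c in range(239,250)] for q in(208,209,210,211,212)])
# edge of rack
e=[]
for c in list(range(367,372))+list(range(396,402)):
    u,dn=cross(I[226:238,c,0],122);e.append((c,226+u,226+dn))
e=np.array(e);print(e.round(2))
for j in(1,2):
    k=np.polyfit(e[:,0],e[:,j],1);A=ray(t,(368,np.polyval(k,368)),.08);B=ray(t,(400,np.polyval(k,400)),.08);d=A-B
    print("edge",A.round(4),B.round(4),np.degrees(np.arctan2(d[1],d[0])))
for q in range(225,236):print(q,[tuple(I[q,c].astype(int)) for c in range(371,393)])
E
python3 m.py
```

```text
cam [ 0.443 -0.019  1.142]
cam [ 1.459 -0.252  0.933]
rail u [-1.01087935e-01  2.33666098e+02] [0.5575 0.2513 0.073 ] [0.5806 0.0735 0.073 ] ang 97.39
210.41587315821457
204.35059708241417
rail d [-9.77428477e-02  2.35244240e+02] [0.5505 0.2509 0.073 ] [0.5729 0.0733 0.073 ] ang 97.2
212.7633848197778
206.8988139586037
L end [(222, [56, 133, 114]), (223, [57, 121, 103]), (224, [171, 165, 169]), (225, [161, 149, 125]), (226, [163, 161, 129]), (227, [166, 164, 136]), (228, [165, 164, 137]), (229, [165, 165, 138])]
R end [(292, [148, 142, 118]), (293, [145, 139, 113]), (294, [130, 120, 95]), (295, [126, 118, 90]), (296, [133, 122, 91]), (297, [119, 105, 73]), (298, [102, 77, 39]), (299, [36, 50, 93]), (300, [19, 49, 100]), (301, [19, 46, 101]), (302, [17, 41, 66])]
post row [[(239, [48, 115, 103]), (240, [40, 113, 100]), (241, [62, 107, 96]), (242, [133, 54, 44]), (243, [137, 40, 29]), (244, [142, 43, 33]), (245, [84, 8, 7]), (246, [55, 83, 70]), (247, [48, 112, 98]), (248, [57, 115, 101]), (249, [72, 133, 117])], [(239, [56, 77, 64]), (240, [68, 78, 63]), (241, [91, 112, 95]), (242, [1
[... 11477 characters left out ...]
.int64(48), np.int64(50), np.int64(53)), (np.int64(47), np.int64(40), np.int64(41)), (np.int64(54), np.int64(32), np.int64(34)), (np.int64(52), np.int64(30), np.int64(27)), (np.int64(60), np.int64(33), np.int64(33)), (np.int64(53), np.int64(28), np.int64(27)), (np.int64(57), np.int64(31), np.int64(28)), (np.int64(51), np.int64(51), np.int64(54)), (np.int64(51), np.int64(54), np.int64(54)), (np.int64(53), np.int64(55), np.int64(57)), (np.int64(52), np.int64(55), np.int64(55)), (np.int64(50), np.int64(54), np.int64(52)), (np.int64(52), np.int64(56), np.int64(56)), (np.int64(53), np.int64(57), np.int64(56)), (np.int64(52), np.int64(54), np.int64(54)), (np.int64(52), np.int64(52), np.int64(55))]
```

```bash
cat > m2.py <<'E'
from h import *
t=imaging.snapshot("top");s=imaging.snapshot("scene")
A=ray(t,(369.5,229.83),.08);B=ray(t,(398.5,231.05),.08);d=A-B;d/=np.linalg.norm(d)
print("edge",A,B,"ang",np.degrees(np.arctan2(d[1],d[0])))
H=ray(t,(383.2,229.0),.154);print("head",H,"lateral offset from edge",np.cross(d,H-B)[2])
O=B+d*((H-B)@d);print("O",O)
print("foot left end",ray(t,(372.9,229.9),.088),"expect",O+d*.018+[0,0,.008])
for nm,z in(("foot",.004),("handles",.034),("head",.068)):print(nm,proj(s,O+[0,0,z]),proj(t,O+[0,0,z]))
# rail
P=ray(t,(230,212.76-.85),.075);Q=ray(t,(290,206.90-.85),.075);r=P-Q;r/=np.linalg.norm(r)
print("rail",P,Q,np.degrees(np.arctan2(r[1],r[0])))
L=ray(t,(224.6,212.3),.075);R=ray(t,(298.3,205.2),.075);print("ends",L,R,np.linalg.norm(L-R),"mid",(L+R)/2)
C=ray(t,(243.3,210.0),.087);print("post",C,"along from mid",(C-(L+R)/2)@r, "lat",np.cross(r,C-P)[2])
for k in (-.11,.11):print(proj(s,(L+R)/2+r*k))
print("post scene",proj(s,C))
E
python3 m2.py
python3 - <<'E'
import cv2
b=cv2.imread("pics/scene0.png")
cv2.imwrite("pics/z1.png",cv2.resize(b[180:240,325:415],(792,528),interpolation=cv2.INTER_NEAREST))
cv2.imwrite("pics/z2.png",cv2.resize(b[180:240,225:285],(600,600),interpolation=cv2.INTER_NEAREST))
E
```

```text
edge [ 0.5107656  -0.16292345  0.08      ] [ 0.50953369 -0.24785545  0.08      ] ang 89.16900203879524
head [ 0.50935601 -0.19020967  0.154     ] lateral offset from edge 0.0010137058528965378
O [ 0.51036961 -0.19022438  0.08      ]
foot left end [ 0.51032614 -0.17172538  0.088     ] expect [ 0.51063067 -0.17222627  0.088     ]
foot [253.79373538 208.94361176] [379.03942904 230.14153093]
handles [252.60789676 201.34392287] [380.75675882 229.51827879]
head [251.21658299 192.4274045 ] [382.82753776 228.76675313]
rail [0.55283686 0.25050936 0.075     ] [0.57522278 0.07317526 0.075     ] 97.19472611415911
ends [0.55123477 0.26646827 0.075     ] [0.57844255 0.04860712 0.075     ] 0.21955350523536862 mid [0.56483866 0.1575377  0.075     ]
post [0.55830799 0.20875029 0.087     ] along from mid 0.05162727120553078 lat -0.0001980689376732082
[337.7095919  210.30581638]
[401.87575582 190.75489232]
post scene [385.78853625 192.76928802]
```

View pics/z1.png

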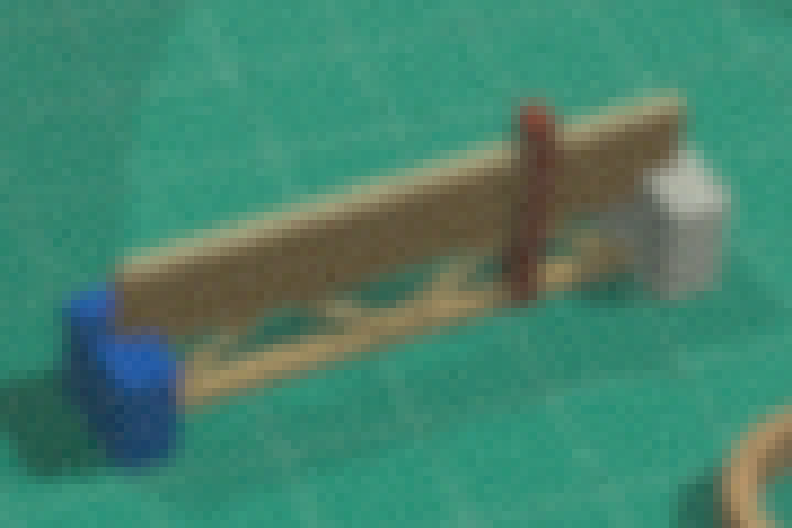

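View pics/z2.png

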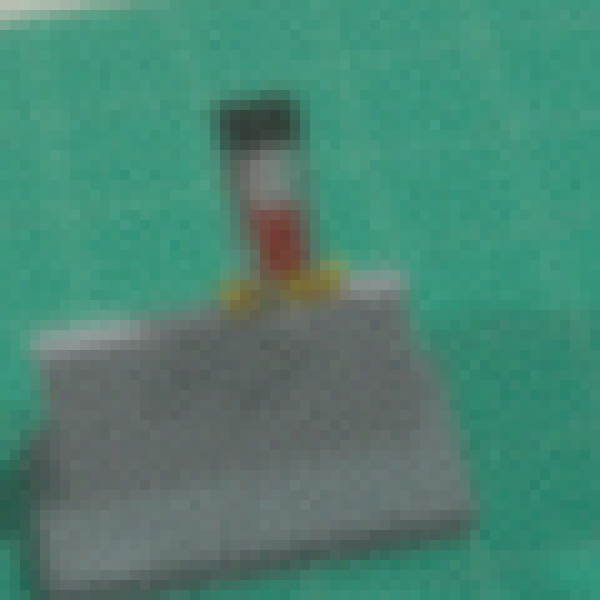

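```bash
cat > go.py <<'E'
from h import *
from scipy.spatial.transform import Rotation as Ro
O=np.array([.5104,-.1902,.080]);RM=np.array([.5648,.1575,.075]);RD=np.radians(97.2)
r=np.array([np.cos(RD),np.sin(RD),0])
def delta(pos,ang): # ang: direction deg of foot axis; tool y down, tool z perpendicular to it
    st=get_state();R=Ro.from_quat(st["eef_rot"]);M=R.as_matrix()
    a=np.radians(ang);f=np.array([np.cos(a),np.sin(a),0]);y=np.array([0,0,-1.])
    best=None
    for sg in(1,-1):
        x=sg*f;T=np.c_[x,y,np.cross(x,y)];rv=(R.inv()*Ro.from_matrix(T)).as_rotvec()
        if best is None or np.linalg.norm(rv)<np.linalg.norm(best[0]):best=(rv,T)
    rv,T=best;d=np.array(pos)-st["tool_pos"]
    print("t",round(st["clock"],2),"pos",st["tool_pos"].round(4),"op",round(st["opening"],3),"F",st["contact_force"].round(2),"M",st["moment"].round(2))
    print("turn units",(rv/.08).round(3),"shift units in target axes",(T.T@d/.02).round(3),"now axes",(M.T@d/.02).round(3),"world",d.round(4))
    print("axes T",T.round(3).tolist(), "q",st["q"].round(2))
E
python3 - <<'E'
from go import *
delta(O+[0,0,.15],89.2)
E
```

```text
t 0.4 pos [ 0.1545 -0.6055  0.2526] op 1.0 F [ 0.03 -0.34 -0.08] M [-0.06 -0.04 -0.  ]
turn units [ 3.0000e-03 -1.6337e+01 -2.0000e-03] shift units in target axes [-21.011   1.131  17.502] now axes [-22.376   1.134 -15.72 ] world [ 0.3559  0.4153 -0.0226]
axes T [[-0.014, 0.0, 1.0], [-1.0, 0.0, -0.014], [-0.0, -1.0, 0.0]] q [ 1.35  0.69 -0.19  1.57  0.16  0.9  -0.22]
```

Request:
{"fn": "send_rows", "kwargs": {"motion": [[[0, -1, 0, 0, 0, 0, -1], [0, -1, 0, 0, 0, 0, -1], [0, -1, 0, 0, 0, 0, -1], [0, -1, 0, 0, 0, 0, -1], [0, -1, 0, 0, 0, 0, -1]]]}}

```text
clock: 0.82
tool_pos: [0.1545, -0.6056, 0.2528]
eef_rot: [0.227, -0.67, 0.67, -0.227]
contact_force: [0.3, -1.9, 1.1]
opening: 1.001
```

Request:
{"fn": "send_rows", "kwargs": {"motion": [[[0, -1, 0, 0, 0, 0, -1], [0, -1, 0, 0, 0, 0, -1], [0, -1, 0, 0, 0, 0, -1], [0, -1, 0, 0, 0, 0, -1], [0, -1, 0, 0, 0, 0, -1]]]}}

```text
clock: 1.23
tool_pos: [0.1544, -0.6057, 0.2528]
eef_rot: [0.356, -0.611, 0.611, -0.355]
contact_force: [0.0, 0.2, 0.3]
opening: 0.998
```

Request:
{"fn": "send_rows", "kwargs": {"motion": [[[0, -1, 0, 0, 0, 0, -1], [0, -1, 0, 0, 0, 0, -1], [0, -1, 0, 0, 0, 0, -1], [0, -1, 0, 0, 0, 0, -1], [0, -1, 0, 0, 0, 0, -1]]]}}

```text
clock: 1.65
tool_pos: [0.1544, -0.6057, 0.2527]
eef_rot: [0.47, -0.528, 0.528, -0.47]
contact_force: [0.2, -0.4, -0.9]
opening: 1.002
```

Request:
{"fn": "send_rows", "kwargs": {"motion": [[[0, -1, 0, -1, 0, 0.8, -1], [0, -0.3, 0, -1, 0, 0.8, -1], [0, 0, 0, -1, 0, 0.8, -1], [0, 0, 0, -1, 0, 0.8, -1], [0, 0, 0, -1, 0, 0.8, -1]]]}}

```text
clock: 2.07
tool_pos: [0.2392, -0.5083, 0.2528]
eef_rot: [0.496, -0.504, 0.504, -0.496]
contact_force: [0.7, -0.8, 1.0]
opening: 1.005
```

```bash
python3 - <<'E'
from go import *
delta(O+[0,0,.15],89.2)
E
```

```text
t 2.07 pos [ 0.2392 -0.5083  0.2528] op 1.005 F [ 0.74 -0.76  1.01] M [ 0.   -0.14  0.01]
turn units [-0.002 -0.044  0.002] shift units in target axes [-16.093   1.139  13.338] now axes [-16.14    1.138  13.281] world [ 0.2712  0.3181 -0.0228]
axes T [[-0.014, 0.0, 1.0], [-1.0, 0.0, -0.014], [-0.0, -1.0, 0.0]] q [ 1.38  0.65 -0.56  1.75  0.43  0.87  0.61]
```

Request:
{"fn": "send_rows", "kwargs": {"motion": [[[0, 0, 0, -1, 0, 0.83, -1], [0, 0, 0, -1, 0, 0.83, -1], [0, 0, 0, -1, 0, 0.83, -1], [0, 0, 0, -1, 0, 0.83, -1], [0, 0, 0, -1, 0, 0.83, -1]]]}}

```text
clock: 2.48
tool_pos: [0.324, -0.4098, 0.2529]
eef_rot: [0.496, -0.504, 0.504, -0.496]
contact_force: [0.5, -0.0, 0.6]
opening: 1.0
```

Request:
{"fn": "send_rows", "kwargs": {"motion": [[[0, 0, 0, -1, 0, 0.83, -1], [0, 0, 0, -1, 0, 0.83, -1], [0, 0, 0, -1, 0, 0.83, -1], [0, 0, 0, -1, 0, 0.83, -1], [0, 0, 0, -1, 0, 0.83, -1]]]}}

```text
clock: 2.9
tool_pos: [0.4087, -0.3111, 0.2529]
eef_rot: [0.496, -0.504, 0.504, -0.496]
contact_force: [-0.7, -0.3, 0.7]
opening: 0.996
```

Request:
{"fn": "send_rows", "kwargs": {"motion": [[[0, 0, 0, -1, 0, 0.83, -1], [0, 0, 0, -1, 0, 0.83, -1], [0, 0, 0, -1, 0.2, 0.83, -1], [0, 0, 0, -1, 0.4, 0.83, -1], [0, 0, 0, -1, 0.5, 0.83, -1]]]}}

```text
clock: 3.32
tool_pos: [0.4939, -0.2127, 0.2311]
eef_rot: [0.495, -0.504, 0.505, -0.496]
contact_force: [-0.0, -0.6, -0.3]
opening: 0.997
```

Request:
{"fn": "send_rows", "kwargs": {"motion": [[[0, 0, 0, -0.8, 0, 0.8, -1], [0, 0, 0, 0, 0, 0, -1], [0, 0, 0, 0, 0, 0, -1], [0, 0, 0, 0, 0, 0, -1], [0, 0, 0, 0, 0, 0, -1]]]}}

```text
clock: 3.73
tool_pos: [0.508, -0.1993, 0.2307]
eef_rot: [0.496, -0.505, 0.505, -0.495]
contact_force: [0.0, 0.2, 0.4]
opening: 0.995
```

```bash
python3 - <<'E'
from go import *
delta(O+[0,0,.029],89.2)
t=imaging.snapshot("top");s=imaging.snapshot("scene")
o=np.hstack([cv2.resize(t["img"][190:270,330:430],(400,320)),cv2.resize(s["img"][150:250,200:300],(320,320))])
cv2.imwrite("pics/a1.png",o[:,:,::-1])
E
```

```text
t 3.73 pos [ 0.508  -0.1993  0.2307] op 0.995 F [0.04 0.16 0.37] M [-0.04 -0.08  0.01]
turn units [ 0.01  -0.066  0.015] shift units in target axes [-0.456  6.087  0.113] now axes [-0.464  6.086  0.116] world [ 0.0024  0.0091 -0.1217]
axes T [[-0.014, 0.0, 1.0], [-1.0, 0.0, -0.014], [-0.0, -1.0, 0.0]] q [ 0.59  0.65 -0.5   1.82  0.43  0.78 -0.15]
```

View pics/a1.png

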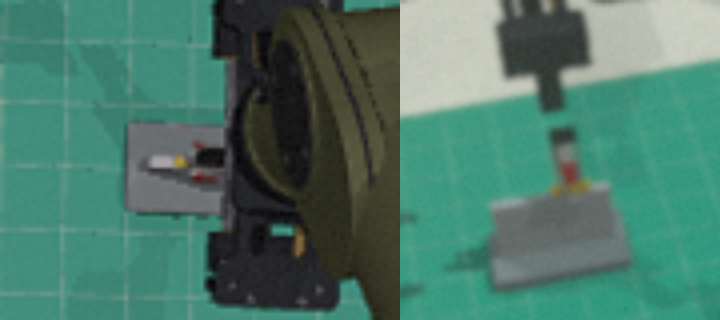

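The picture shows the gripper above the tweezers: its fingers are over the head at (560,135) in the right half. I'll line up and descend.

Request:
{"fn": "send_rows", "kwargs": {"motion": [[[0, -0.07, 0.01, -0.46, 0, 0.11, -1], [0, 0, 0, 0, 1, 0, -1], [0, 0, 0, 0, 1, 0, -1], [0, 0, 0, 0, 1, 0, -1], [0, 0, 0, 0, 1, 0, -1]]]}}

```text
clock: 4.25
tool_pos: [0.5115, -0.1882, 0.1502]
eef_rot: [-0.497, 0.503, -0.503, 0.498]
contact_force: [0.8, -0.6, 0.3]
opening: 1.001
```

Request:
{"fn": "send_rows", "kwargs": {"motion": [[[0, 0, 0, 0, 0.6, 0, -1], [0, 0, 0, 0, 0.5, 0, -1], [0, 0, 0, 0, 0.4, 0, -1], [0, 0, 0, 0, 0.3, 0, -1], [0, 0, 0, 0, 0.15, 0, -1]]]}}

```text
clock: 4.67
tool_pos: [0.5114, -0.1884, 0.1113]
eef_rot: [-0.497, 0.503, -0.503, 0.497]
contact_force: [-0.6, 0.0, -0.1]
opening: 0.999
```

```bash
python3 - <<'E'
from go import *
delta(O+[0,0,.029],89.2)
t=imaging.snapshot("top");s=imaging.snapshot("scene")
o=np.hstack([cv2.resize(t["img"][190:270,330:430],(400,320)),cv2.resize(s["img"][170:230,220:280],(400,400))[:320]])
cv2.imwrite("pics/a2.png",o[:,:,::-1])
E
```

```text
t 4.67 pos [ 0.5114 -0.1884  0.1113] op 0.999 F [-0.6   0.04 -0.11] M [-0.09 -0.09 -0.02]
turn units [ 0.     0.032 -0.011] shift units in target axes [ 0.093  0.116 -0.048] now axes [ 0.093  0.116 -0.049] world [-0.001  -0.0018 -0.0023]
axes T [[-0.014, 0.0, 1.0], [-1.0, 0.0, -0.014], [-0.0, -1.0, 0.0]] q [ 0.49  0.82 -0.37  1.92  0.57  0.51 -0.29]
```

View pics/a2.png

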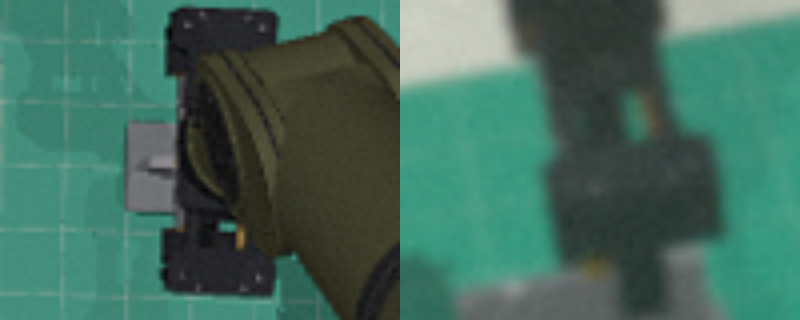

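The finger now covers the handles, with yellow foot visible at (595,268). I'll trim the position, then close lightly at first to check centring.

Request:
{"fn": "send_rows", "kwargs": {"motion": [[[0, 0, 0, 0.09, 0.11, -0.05, -1], [0, 0, 0, 0, 0, 0, 0.2], [0, 0, 0, 0, 0, 0, 0.3], [0, 0, 0, 0, 0, 0, 0.5], [0, 0, 0, 0, 0, 0, 0.5]]], "force": 5}}

```text
clock: 5.18
tool_pos: [0.5105, -0.1903, 0.1098]
eef_rot: [-0.497, 0.503, -0.503, 0.497]
contact_force: [0.1, -0.1, 0.6]
opening: 0.722
```

Request:
{"fn": "send_rows", "kwargs": {"motion": [[[0, 0, 0, 0, 0, 0, 0.6], [0, 0, 0, 0, 0, 0, 0.6], [0, 0, 0, 0, 0, 0, 0.6], [0, 0, 0, 0, 0, 0, 0.6], [0, 0, 0, 0, 0, 0, 0.6]]]}}

```text
clock: 5.6
tool_pos: [0.5103, -0.1903, 0.1095]
eef_rot: [-0.497, 0.503, -0.503, 0.497]
contact_force: [0.7, -0.7, -0.1]
opening: 0.344
```

```bash
python3 - <<'E'
from go import *
delta(O+[0,0,.029],89.2)
E
```

```text
t 5.6 pos [ 0.5103 -0.1903  0.1095] op 0.344 F [ 0.72 -0.71 -0.15] M [-0.01 -0.03 -0.03]
turn units [-0.     0.033 -0.009] shift units in target axes [-0.003  0.026  0.004] now axes [-0.003  0.026  0.004] world [ 0.0001  0.0001 -0.0005]
axes T [[-0.014, 0.0, 1.0], [-1.0, 0.0, -0.014], [-0.0, -1.0, 0.0]] q [ 0.49  0.82 -0.37  1.92  0.57  0.51 -0.29]
```

Request:
{"fn": "send_rows", "kwargs": {"motion": [[[0, 0.03, 0, 0, 0.02, 0, 0.6], [0, 0, 0, 0, 0, 0, 0.6], [0, 0, 0, 0, 0, 0, 0.6], [0, 0, 0, 0, 0, 0, 0.6], [0, 0, 0, 0, 0, 0, 0.6]]]}}

```text
clock: 6.02
tool_pos: [0.5104, -0.1903, 0.1093]
eef_rot: [-0.496, 0.503, -0.503, 0.497]
contact_force: [-1.7, 0.3, 4.9]
opening: 0.313
```

```bash
python3 - <<'E'
from go import *
delta(O+[0,0,.029],89.2)
E
```

```text
t 6.02 pos [ 0.5104 -0.1903  0.1093] op 0.313 F [-1.75  0.28  4.91] M [-0.05  0.12 -0.02]
turn units [-0.003  0.003 -0.007] shift units in target axes [-0.004  0.017 -0.   ] now axes [-0.004  0.017 -0.   ] world [-0.      0.0001 -0.0003]
axes T [[-0.014, 0.0, 1.0], [-1.0, 0.0, -0.014], [-0.0, -1.0, 0.0]] q [ 0.49  0.82 -0.37  1.92  0.57  0.51 -0.29]
```

Contact is near 27.5 mm and well centred, with side force under 2 N. Now I'll squeeze fully.

Request:
{"fn": "send_rows", "kwargs": {"motion": [[[0, 0, 0, 0, 0, 0, 0.7], [0, 0, 0, 0, 0, 0, 0.8], [0, 0, 0, 0, 0, 0, 1], [0, 0, 0, 0, 0, 0, 1], [0, 0, 0, 0, 0, 0, 1]]], "force": 60}}

```text
clock: 6.43
tool_pos: [0.5102, -0.1903, 0.1089]
eef_rot: [-0.496, 0.504, -0.503, 0.497]
contact_force: [-1.0, -0.5, -1.2]
opening: 0.208
```

```bash
python3 - <<'E'
from go import *
delta(O+[0,0,.029],89.2)
t=imaging.snapshot("top");s=imaging.snapshot("scene")
o=np.hstack([cv2.resize(t["img"][190:270,330:430],(400,320)),cv2.resize(s["img"][170:230,220:280],(400,400))[:320]])
cv2.imwrite("pics/a3.png",o[:,:,::-1])
E
```

```text
t 6.43 pos [ 0.5102 -0.1903  0.1089] op 0.208 F [-1.   -0.47 -1.19] M [-0.03 -0.11  0.01]
turn units [ 0.004  0.002 -0.011] shift units in target axes [-0.004 -0.004  0.01 ] now axes [-0.004 -0.004  0.01 ] world [0.0002 0.0001 0.0001]
axes T [[-0.014, 0.0, 1.0], [-1.0, 0.0, -0.014], [-0.0, -1.0, 0.0]] q [ 0.49  0.82 -0.37  1.92  0.57  0.5  -0.29]
```

View pics/a3.png

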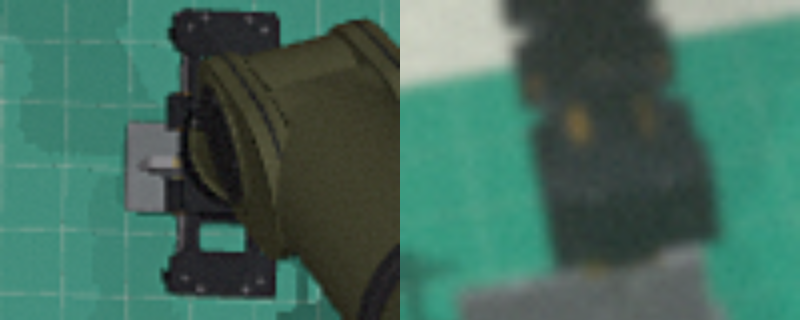

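It's fully squeezed (opening about 18 mm; foot visible at (595,268)). I'll lift straight up.

Request:
{"fn": "send_rows", "kwargs": {"motion": [[[0, 0, 0, 0, -0.1, 0, 1], [0, 0, 0, 0, -0.3, 0, 1], [0, 0, 0, 0, -0.5, 0, 1], [0, 0, 0, 0, -0.6, 0, 1], [0, 0, 0, 0, -0.8, 0, 1]]]}}

```text
clock: 6.95
tool_pos: [0.51, -0.1902, 0.1559]
eef_rot: [-0.497, 0.504, -0.503, 0.497]
contact_force: [0.6, -0.0, -0.9]
opening: 0.205
```

```bash
python3 - <<'E'
from go import *
delta(RM+[0,0,.029+.050],97.2)
t=imaging.snapshot("top");s=imaging.snapshot("scene")
o=np.hstack([cv2.resize(t["img"][190:270,330:430],(400,320)),cv2.resize(s["img"][170:230,220:280],(400,400))[:320]])
cv2.imwrite("pics/a4.png",o[:,:,::-1])
E
```

```text
t 6.95 pos [ 0.51   -0.1902  0.1559] op 0.205 F [ 0.56 -0.01 -0.87] M [ 0.01 -0.13  0.03]
turn units [ 0.009 -1.741 -0.013] shift units in target axes [-16.903   0.096   4.898] now axes [-17.419   0.112   2.505] world [ 0.0548  0.3477 -0.0019]
axes T [[0.125, 0.0, 0.992], [-0.992, 0.0, 0.125], [-0.0, -1.0, 0.0]] q [ 0.53  0.75 -0.43  1.89  0.52  0.61 -0.24]
```

View pics/a4.png

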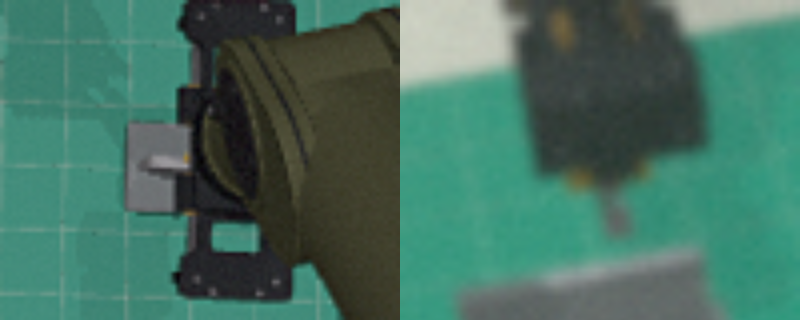

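They're off the rack, with the foot at (610,172) and the jaws below it, clear of the edge. Now I'll turn 8° and travel to the rail.

Request:
{"fn": "send_rows", "kwargs": {"motion": [[[0, -0.6, 0, 0, 0, 0, 1], [0, -0.6, 0, 0, 0, 0, 1], [0, -0.54, 0, 0, 0, 0, 1], [0, 0, 0, -0.5, 0, 0.15, 1], [0, 0, 0, -0.8, 0, 0.23, 1]]]}}

```text
clock: 7.47
tool_pos: [0.514, -0.1648, 0.1547]
eef_rot: [0.529, -0.469, 0.469, -0.529]
contact_force: [0.9, 0.5, -1.2]
opening: 0.209
```

Request:
{"fn": "send_rows", "kwargs": {"motion": [[[0, 0, 0, -1, 0, 0.29, 1], [0, 0, 0, -1, 0, 0.29, 1], [0, 0, 0, -1, 0, 0.29, 1], [0, 0, 0, -1, 0, 0.29, 1], [0, 0, 0, -1, 0, 0.29, 1]]]}}

```text
clock: 7.88
tool_pos: [0.5308, -0.0586, 0.1551]
eef_rot: [-0.53, 0.468, -0.468, 0.531]
contact_force: [0.8, -0.1, -1.5]
opening: 0.208
```

Request:
{"fn": "send_rows", "kwargs": {"motion": [[[0, 0, 0, -1, 0, 0.29, 1], [0, 0, 0, -1, 0, 0.29, 1], [0, 0, 0, -1, 0, 0.29, 1], [0, 0, 0, -1, 0, 0.29, 1], [0, 0, 0, -1, 0, 0.29, 1]]]}}

```text
clock: 8.3
tool_pos: [0.5469, 0.0443, 0.1552]
eef_rot: [-0.53, 0.468, -0.467, 0.531]
contact_force: [0.1, 0.1, -0.2]
opening: 0.205
```

Request:
{"fn": "send_rows", "kwargs": {"motion": [[[0, 0, 0, -1, 0, 0.29, 1], [0, 0, 0, -1, 0, 0.29, 1], [0, 0, 0, -1, 0, 0.29, 1], [0, 0, 0, -0.8, 0, 0.25, 1], [0, 0, 0, -0.6, 0, 0.2, 1]]]}}

```text
clock: 8.72
tool_pos: [0.5619, 0.136, 0.1553]
eef_rot: [-0.53, 0.468, -0.467, 0.531]
contact_force: [0.2, 0.1, -1.1]
opening: 0.208
```

Request:
{"fn": "send_rows", "kwargs": {"motion": [[[0, 0, 0, -0.4, 0, 0.1, 1], [0, 0, 0, 0, 0, 0, 1], [0, 0, 0, 0, 0, 0, 1], [0, 0, 0, 0, 0, 0, 1], [0, 0, 0, 0, 0, 0, 1]]]}}

```text
clock: 9.13
tool_pos: [0.5633, 0.1392, 0.1553]
eef_rot: [0.53, -0.468, 0.468, -0.53]
contact_force: [1.0, -0.1, -1.3]
opening: 0.209
```

```bash
python3 - <<'E'
from go import *
delta(RM+[0,0,.029+.050],97.2)
t=imaging.snapshot("top");s=imaging.snapshot("scene")
o=np.hstack([cv2.resize(t["img"][170:250,210:310],(400,320)),cv2.resize(s["img"][160:230,325:415],(412,320))])
cv2.imwrite("pics/a5.png",o[:,:800,::-1])
E
```

```text
t 9.13 pos [0.5633 0.1392 0.1553] op 0.209 F [ 0.99 -0.09 -1.27] M [-0.   -0.14 -0.06]
turn units [ 0.005 -0.029  0.006] shift units in target axes [-0.897  0.063  0.191] now axes [-0.897  0.062  0.189] world [ 0.0015  0.0183 -0.0013]
axes T [[0.125, 0.0, 0.992], [-0.992, 0.0, 0.125], [-0.0, -1.0, 0.0]] q [-0.09  0.79 -0.41  1.78  0.47  0.67 -0.64]
```

View pics/a5.png

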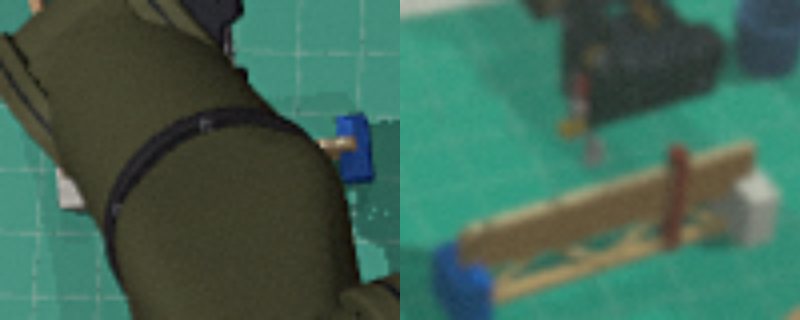

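```bash
cat > chk.py <<'E'
from go import *
def chk(name,draw=True):
    s=imaging.snapshot("scene");st=get_state();R=Ro.from_quat(st["eef_rot"]).as_matrix()
    x=R[:,0];yd=R[:,1];z=R[:,2]
    if z[0]<0:z=-z
    if x[1]<0:x=-x
    o=st["tool_pos"]+yd*.029
    m=blob(s,(18,110,80),(34,255,255),(325,150,90,80));i=info(m);print("yellow",i[:7] if i else None)
    im=cv2.resize(s["img"][150:225,325:415],(792,660)[:2] if 0 else (720,600),interpolation=cv2.INTER_CUBIC)
    def P(X): p=proj(s,X);print(p.round(2));return int((p[0]-325+.5)*8),int((p[1]-150+.5)*8)
    pts=[o-x*.018+z*.003+[0,0,.008],o-x*.018+z*.003,o-x*.018-z*.003+[0,0,.008]]
    if draw:
        for X in pts: cv2.circle(im,P(X),2,(255,0,255),-1)
        # jaw expected bottoms (open) front
        for sx in(-1,1):
            for sz in(-1,1): cv2.circle(im,P(o+x*.006*sx+z*.011*sz-[0,0,.02]),2,(0,255,255),-1)
    cv2.imwrite(f"pics/{name}.png",im[:,:,::-1])
E
python3 -c "
from chk import *
chk('b1')"
```

```text
yellow (38, np.float64(370.11), np.float64(201.95), np.int64(345), np.int64(399), np.int64(187), np.int64(215))
[361.14 188.14]
[361.   190.24]
[360.2  186.95]
[362.06 191.57]
[365.5  195.95]
[365.62 190.52]
[369.09 194.87]
```

View pics/b1.png

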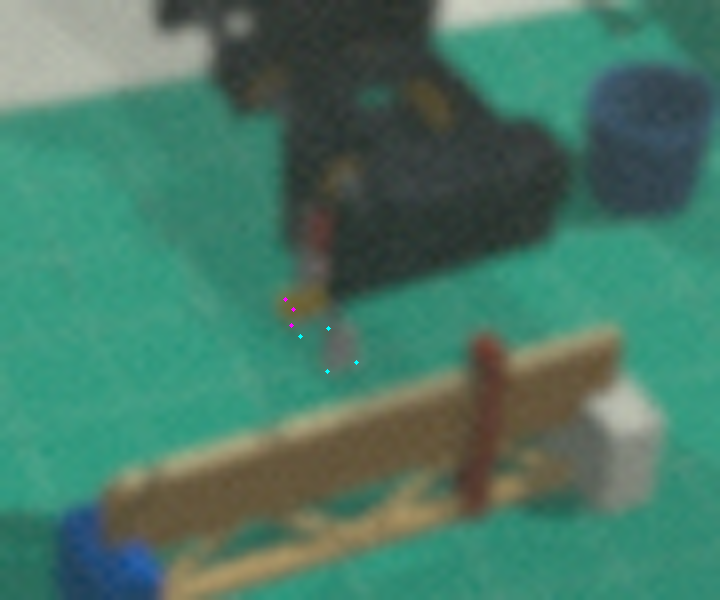

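The predicted foot and jaw points (magenta, cyan) match the image: foot end near (290,305), jaw tip near (342,365). I'll line up laterally and descend to about 9 mm above the bead.

Request:
{"fn": "send_rows", "kwargs": {"motion": [[[0, -0.03, 0, -0.35, 0, 0.1, 1], [0, 0, 0, -0.3, 0, 0.09, 1], [0, 0, 0, 0, 0, 0, 1], [0, 0, 0, 0, 0.3, 0, 1], [0, 0, 0, 0, 0.3, 0, 1]]]}}

```text
clock: 9.7
tool_pos: [0.5656, 0.1545, 0.1431]
eef_rot: [-0.531, 0.467, -0.467, 0.531]
contact_force: [-0.4, -0.1, -1.3]
opening: 0.208
```

```bash
python3 -c "
from chk import *
delta(RM-r*.005+[0,0,.029],97.2)"
```

```text
t 9.7 pos [0.5656 0.1545 0.1431] op 0.208 F [-0.36 -0.1  -1.34] M [-0.   -0.13 -0.01]
turn units [-0.009  0.032 -0.009] shift units in target axes [ 0.098  1.955 -0.019] now axes [ 0.099  1.955 -0.02 ] world [-0.0001 -0.002  -0.0391]
axes T [[0.125, 0.0, 0.992], [-0.992, 0.0, 0.125], [-0.0, -1.0, 0.0]] q [-0.12  0.81 -0.4   1.77  0.48  0.66 -0.66]
```

Request:
{"fn": "send_rows", "kwargs": {"motion": [[[0, 0.03, 0, 0, 0.3, -0.02, 1], [0, 0, 0, 0, 0.3, 0, 1], [0, 0, 0, 0, 0.3, 0, 1], [0, 0, 0, 0, 0.3, 0, 1], [0, 0, 0, 0, 0.2, 0, 1]]]}}

```text
clock: 10.12
tool_pos: [0.5647, 0.154, 0.1144]
eef_rot: [0.53, -0.468, 0.467, -0.53]
contact_force: [0.4, 0.5, -0.2]
opening: 0.207
```

```bash
python3 -c "
from chk import *
delta(RM-r*.005+[0,0,.029],97.2);chk('b2')"
```

```text
t 10.12 pos [0.5647 0.154  0.1144] op 0.207 F [ 0.43  0.52 -0.21] M [-0.   -0.07  0.01]
turn units [ 0.011 -0.004 -0.005] shift units in target axes [0.079 0.518 0.026] now axes [0.079 0.517 0.027] world [ 0.0007 -0.0015 -0.0104]
axes T [[0.125, 0.0, 0.992], [-0.992, 0.0, 0.125], [-0.0, -1.0, 0.0]] q [-0.13  0.85 -0.37  1.79  0.5   0.6  -0.69]
yellow (14, np.float64(381.5), np.float64(197.57), np.int64(365), np.int64(400), np.int64(195), np.int64(200))
[364.93 198.16]
[364.77 200.17]
[363.99 196.96]
[365.72 201.26]
[369.13 205.66]
[369.19 200.2 ]
[372.63 204.58]
```

View pics/b2.png

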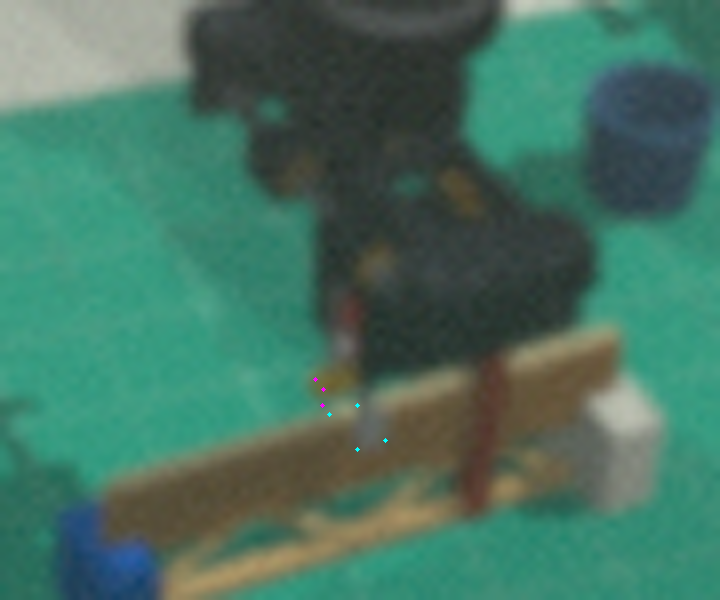

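The front jaw at (370,430) is in front of the rail and the foot at (330,380) is above the bead. Now I'll descend slowly.

Request:
{"fn": "send_rows", "kwargs": {"motion": [[[0, 0, 0, 0, 0.04, 0.02, 1], [0, 0, 0, 0, 0.04, 0, 1], [0, 0, 0, 0, 0.04, 0, 1], [0, 0, 0, 0, 0.04, 0, 1], [0, 0, 0, 0, 0.04, 0, 1]]]}}

```text
clock: 10.58
tool_pos: [0.5656, 0.1544, 0.1116]
eef_rot: [-0.53, 0.468, -0.468, 0.531]
contact_force: [-0.8, -0.3, -1.0]
opening: 0.208
```

Request:
{"fn": "send_rows", "kwargs": {"motion": [[[0, 0, 0, 0, 0.03, 0, 1], [0, 0, 0, 0, 0.03, 0, 1], [0, 0, 0, 0, 0.03, 0, 1], [0, 0, 0, 0, 0.03, 0, 1], [0, 0, 0, 0, 0.03, 0, 1]]]}}

```text
clock: 11.0
tool_pos: [0.5654, 0.1543, 0.1083]
eef_rot: [-0.53, 0.468, -0.468, 0.531]
contact_force: [-0.1, -0.0, -0.8]
opening: 0.206
```

```bash
python3 -c "
from chk import *
delta(RM-r*.005+[0,0,.029],97.2)"
```

```text
t 11.0 pos [0.5654 0.1543 0.1083] op 0.206 F [-0.12 -0.03 -0.82] M [-0.02 -0.09  0.08]
turn units [-0.001 -0.003 -0.009] shift units in target axes [ 0.089  0.216 -0.01 ] now axes [ 0.089  0.216 -0.01 ] world [ 0.     -0.0018 -0.0043]
axes T [[0.125, 0.0, 0.992], [-0.992, 0.0, 0.125], [-0.0, -1.0, 0.0]] q [-0.14  0.86 -0.36  1.79  0.51  0.59 -0.69]
```

Request:
{"fn": "send_rows", "kwargs": {"motion": [[[0, 0, 0, 0, 0.025, 0, 1], [0, 0, 0, 0, 0.025, 0, 1], [0, 0, 0, 0, 0.025, 0, 1], [0, 0, 0, 0, 0.025, 0, 1], [0, 0, 0, 0, 0.025, 0, 1]]]}}

```text
clock: 11.42
tool_pos: [0.5654, 0.1544, 0.1058]
eef_rot: [-0.53, 0.468, -0.467, 0.531]
contact_force: [0.7, -0.6, -0.8]
opening: 0.207
```

Request:
{"fn": "send_rows", "kwargs": {"motion": [[[0, 0, 0, 0, 0.015, 0, 1], [0, 0, 0, 0, 0.015, 0, 1], [0, 0, 0, 0, 0.015, 0, 1], [0, 0, 0, 0, 0, 0, 1], [0, 0, 0, 0, 0, 0, 1]]]}}

```text
clock: 11.83
tool_pos: [0.5654, 0.1543, 0.105]
eef_rot: [-0.53, 0.468, -0.468, 0.531]
contact_force: [-0.4, 0.0, -1.0]
opening: 0.207
```

Request:
{"fn": "send_rows", "kwargs": {"motion": [[[0, 0, 0, 0, 0.015, 0, 1], [0, 0, 0, 0, 0.015, 0, 1], [0, 0, 0, 0, 0.015, 0, 1], [0, 0, 0, 0, 0, 0, 1], [0, 0, 0, 0, 0, 0, 1]]]}}

```text
clock: 12.25
tool_pos: [0.5654, 0.1543, 0.104]
eef_rot: [-0.53, 0.468, -0.468, 0.531]
contact_force: [0.8, 0.8, 0.1]
opening: 0.205
```

Request:
{"fn": "send_rows", "kwargs": {"motion": [[[0, 0, 0, 0, 0.015, 0, 1], [0, 0, 0, 0, 0.01, 0, 1], [0, 0, 0, 0, 0, 0, 1], [0, 0, 0, 0, 0, 0, 1], [0, 0, 0, 0, 0, 0, 1]]]}}

```text
clock: 12.67
tool_pos: [0.5654, 0.1543, 0.1036]
eef_rot: [-0.53, 0.468, -0.468, 0.531]
contact_force: [0.4, -1.0, -0.2]
opening: 0.206
```

Request:
{"fn": "send_rows", "kwargs": {"motion": [[[0, 0, 0, 0, 0.015, 0, 1], [0, 0, 0, 0, 0.015, 0, 1], [0, 0, 0, 0, 0, 0, 1], [0, 0, 0, 0, 0, 0, 1], [0, 0, 0, 0, 0, 0, 1]]]}}

```text
clock: 13.08
tool_pos: [0.5655, 0.1544, 0.1033]
eef_rot: [-0.53, 0.468, -0.468, 0.531]
contact_force: [-0.7, 0.8, 5.4]
opening: 0.211
```

It touched down at TCP z ≈ 0.1034 with 5.4 N. I'll ease it slightly and slide at about 10 mm/s.

Request:
{"fn": "send_rows", "kwargs": {"motion": [[[0, 0, 0, -0.02, -0.005, 0, 1], [0, 0, 0, -0.04, 0, 0, 1], [0, 0, 0, -0.05, 0, 0, 1], [0, 0, 0, -0.05, 0, 0, 1], [0, 0, 0, -0.05, 0, 0, 1]]]}}

```text
clock: 13.5
tool_pos: [0.5655, 0.1565, 0.1033]
eef_rot: [0.53, -0.467, 0.469, -0.53]
contact_force: [-0.3, -3.7, 5.8]
opening: 0.204
```

```bash
python3 -c "
from chk import *
delta(RM+r*.0286+[0,0,.0284],97.2);chk('b3')"
```

```text
t 13.5 pos [0.5655 0.1565 0.1033] op 0.204 F [-0.27 -3.71  5.82] M [-0.8  -0.17 -0.01]
turn units [-0.004 -0.022  0.029] shift units in target axes [-1.486 -0.004 -0.027] now axes [-1.485 -0.007 -0.029] world [-0.0043  0.0294  0.0001]
axes T [[0.125, 0.0, 0.992], [-0.992, 0.0, 0.125], [-0.0, -1.0, 0.0]] q [-0.15  0.87 -0.36  1.79  0.51  0.58 -0.7 ]
yellow (22, np.float64(381.23), np.float64(199.77), np.int64(366), np.int64(399), np.int64(195), np.int64(204))
[365.78 200.85]
[365.62 202.84]
[364.85 199.65]
[366.55 203.88]
[369.95 208.28]
[370.   202.83]
[373.43 207.21]
```

View pics/b3.png

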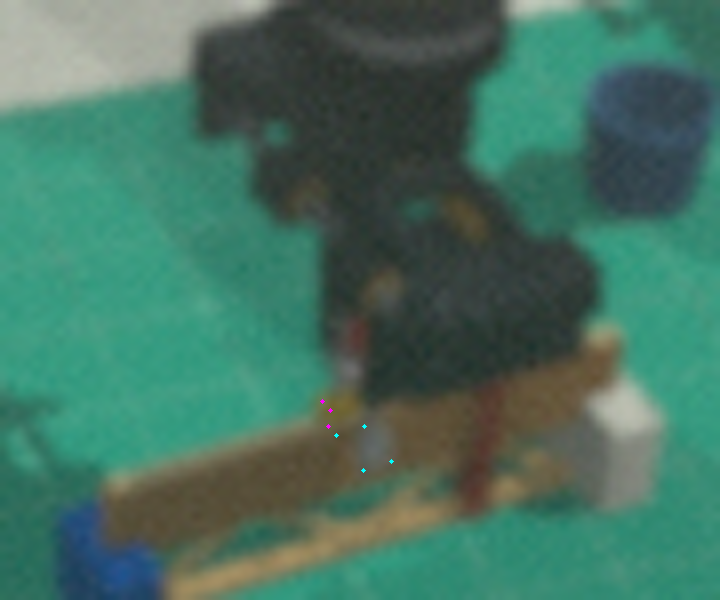

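Foot on the bead at (335,405), front jaw at (377,440). Friction is notable (3.7 N against a 5.8 N load), so I'll lighten the load and go on sliding.

Request:
{"fn": "send_rows", "kwargs": {"motion": [[[0, 0, 0, -0.03, -0.01, 0, 1], [0, 0, 0, -0.045, 0, 0, 1], [0, 0, 0, -0.045, 0, 0, 1], [0, 0, 0, -0.045, 0, 0, 1], [0, 0, 0, -0.045, 0, 0, 1]]]}}

```text
clock: 13.97
tool_pos: [0.5645, 0.1626, 0.1033]
eef_rot: [-0.53, 0.468, -0.468, 0.531]
contact_force: [0.8, -2.8, 3.9]
opening: 0.204
```

```bash
python3 -c "
from chk import *
delta(RM+r*.0286+[0,0,.0284],97.2)"
```

```text
t 13.97 pos [0.5645 0.1626 0.1033] op 0.204 F [ 0.79 -2.79  3.88] M [-0.61 -0.17 -0.03]
turn units [-0.004 -0.005 -0.006] shift units in target axes [-1.175 -0.005 -0.018] now axes [-1.175 -0.004 -0.018] world [-0.0033  0.0233  0.0001]
axes T [[0.125, 0.0, 0.992], [-0.992, 0.0, 0.125], [-0.0, -1.0, 0.0]] q [-0.15  0.87 -0.36  1.79  0.51  0.58 -0.71]
```

Request:
{"fn": "send_rows", "kwargs": {"motion": [[[0, 0, 0, -0.05, -0.005, 0, 1], [0, 0, 0, -0.05, 0, 0, 1], [0, 0, 0, -0.05, 0, 0, 1], [0, 0, 0, -0.05, 0, 0, 1], [0, 0, 0, -0.05, 0, 0, 1]]]}}

```text
clock: 14.38
tool_pos: [0.5636, 0.1679, 0.1033]
eef_rot: [-0.53, 0.468, -0.467, 0.531]
contact_force: [0.4, -1.4, 2.0]
opening: 0.207
```

Request:
{"fn": "send_rows", "kwargs": {"motion": [[[0, 0, 0, -0.05, 0, 0, 1], [0, 0, 0, -0.05, 0, 0, 1], [0, 0, 0, -0.05, 0, 0, 1], [0, 0, 0, -0.05, 0, 0, 1], [0, 0, 0, -0.05, 0, 0, 1]]]}}

```text
clock: 14.8
tool_pos: [0.563, 0.1728, 0.1033]
eef_rot: [-0.53, 0.468, -0.467, 0.531]
contact_force: [-0.1, -2.4, 1.5]
opening: 0.206
```

Request:
{"fn": "send_rows", "kwargs": {"motion": [[[0, 0, 0, -0.05, 0, 0, 1], [0, 0, 0, -0.05, 0, 0, 1], [0, 0, 0, -0.05, 0, 0, 1], [0, 0, 0, -0.05, 0, 0, 1], [0, 0, 0, -0.05, 0, 0, 1]]]}}

```text
clock: 15.22
tool_pos: [0.5624, 0.1778, 0.1033]
eef_rot: [-0.53, 0.468, -0.467, 0.531]
contact_force: [-0.1, -0.4, 0.6]
opening: 0.206
```

```bash
python3 -c "
from chk import *
delta(RM+r*.0286+[0,0,.0284],97.2)"
```

```text
t 15.22 pos [0.5624 0.1778 0.1033] op 0.206 F [-0.13 -0.39  0.57] M [-0.22 -0.08  0.04]
turn units [ 0.    -0.001 -0.012] shift units in target axes [-0.406 -0.004 -0.007] now axes [-0.406 -0.003 -0.008] world [-0.0012  0.008   0.0001]
axes T [[0.125, 0.0, 0.992], [-0.992, 0.0, 0.125], [-0.0, -1.0, 0.0]] q [-0.18  0.87 -0.36  1.78  0.51  0.58 -0.72]
```

Request:
{"fn": "send_rows", "kwargs": {"motion": [[[0, 0, 0, -0.04, 0.005, 0, 1], [0, 0, 0, -0.04, 0, 0, 1], [0, 0, 0, -0.04, 0, 0, 1], [0, 0, 0, -0.03, 0, 0, 1], [0, 0, 0, -0.03, 0, 0, 1]]]}}

```text
clock: 15.63
tool_pos: [0.5621, 0.1812, 0.1033]
eef_rot: [-0.53, 0.468, -0.468, 0.531]
contact_force: [0.7, -0.8, 1.9]
opening: 0.208
```

Request:
{"fn": "send_rows", "kwargs": {"motion": [[[0, 0, 0, -0.025, 0, 0, 1], [0, 0, 0, -0.025, 0, 0, 1], [0, 0, 0, -0.02, 0, 0, 1], [0, 0, 0, -0.02, 0, 0, 1], [0, 0, 0, -0.02, 0, 0, 1]]]}}

```text
clock: 16.05
tool_pos: [0.5618, 0.1833, 0.1033]
eef_rot: [-0.53, 0.468, -0.468, 0.531]
contact_force: [0.2, -1.5, 1.5]
opening: 0.209
```

Estimated contact is at y ≈ 0.186, so I'll go on at about 3.6 mm/s.

Request:
{"fn": "send_rows", "kwargs": {"motion": [[[0, 0, 0, -0.015, 0, 0, 1], [0, 0, 0, -0.015, 0, 0, 1], [0, 0, 0, -0.015, 0, 0, 1], [0, 0, 0, -0.015, 0, 0, 1], [0, 0, 0, -0.015, 0, 0, 1]]]}}

```text
clock: 16.47
tool_pos: [0.5616, 0.1847, 0.1033]
eef_rot: [-0.53, 0.468, -0.468, 0.531]
contact_force: [-0.1, -1.5, 2.0]
opening: 0.203
```

Request:
{"fn": "send_rows", "kwargs": {"motion": [[[0, 0, 0, -0.015, 0, 0, 1], [0, 0, 0, -0.015, 0, 0, 1], [0, 0, 0, -0.015, 0, 0, 1], [0, 0, 0, -0.01, 0, 0, 1], [0, 0, 0, -0.01, 0, 0, 1]]]}}

```text
clock: 16.88
tool_pos: [0.5614, 0.1861, 0.1033]
eef_rot: [-0.53, 0.468, -0.468, 0.531]
contact_force: [0.6, -3.2, 2.4]
opening: 0.205
```

Request:
{"fn": "send_rows", "kwargs": {"motion": [[[0, 0, 0, -0.01, 0, 0, 1], [0, 0, 0, -0.01, 0, 0, 1], [0, 0, 0, 0, 0, 0, 1], [0, 0, 0, 0, 0, 0, 1], [0, 0, 0, 0, 0, 0, 1]]]}}

```text
clock: 17.3
tool_pos: [0.5614, 0.1865, 0.1033]
eef_rot: [-0.53, 0.468, -0.468, 0.531]
contact_force: [-0.0, -1.5, 2.6]
opening: 0.204
```

Request:
{"fn": "send_rows", "kwargs": {"motion": [[[0, 0, 0, -0.01, 0, 0, 1], [0, 0, 0, -0.01, 0, 0, 1], [0, 0, 0, -0.01, 0, 0, 1], [0, 0, 0, 0, 0, 0, 1], [0, 0, 0, 0, 0, 0, 1]]]}}

```text
clock: 17.72
tool_pos: [0.5613, 0.1871, 0.1033]
eef_rot: [-0.53, 0.468, -0.467, 0.531]
contact_force: [1.2, -1.1, 1.9]
opening: 0.206
```

Request:
{"fn": "send_rows", "kwargs": {"motion": [[[0, 0, 0, -0.01, 0, 0, 1], [0, 0, 0, -0.01, 0, 0, 1], [0, 0, 0, -0.01, 0, 0, 1], [0, 0, 0, -0.01, 0, 0, 1], [0, 0, 0, 0, 0, 0, 1]]]}}

```text
clock: 18.13
tool_pos: [0.5612, 0.1875, 0.1033]
eef_rot: [-0.53, 0.468, -0.468, 0.53]
contact_force: [-0.0, -2.8, 2.8]
opening: 0.204
```

Request:
{"fn": "send_rows", "kwargs": {"motion": [[[0, 0, 0, -0.01, 0, 0, 1], [0, 0, 0, -0.01, 0, 0, 1], [0, 0, 0, 0, 0, 0, 1], [0, 0, 0, 0, 0, 0, 1], [0, 0, 0, 0, 0, 0, 1]]]}}

```text
clock: 18.55
tool_pos: [0.5612, 0.1877, 0.1033]
eef_rot: [0.53, -0.468, 0.468, -0.53]
contact_force: [-0.1, -4.6, 5.0]
opening: 0.205
```

```bash
python3 -c "
from chk import *
delta(RM+r*.0286+[0,0,.0284],97.2);chk('b4')"
```

```text
t 18.55 pos [0.5612 0.1877 0.1033] op 0.205 F [-0.1  -4.57  4.96] M [-0.97 -0.23  0.01]
turn units [-0.    -0.007  0.001] shift units in target axes [ 0.093 -0.003 -0.012] now axes [ 0.093 -0.003 -0.012] world [-0.     -0.0019  0.0001]
axes T [[0.125, 0.0, 0.992], [-0.992, 0.0, 0.125], [-0.0, -1.0, 0.0]] q [-0.2   0.87 -0.36  1.78  0.5   0.59 -0.74]
yellow (12, np.float64(370.0), np.float64(202.5), np.int64(340), np.int64(393), np.int64(196), np.int64(214))
[374.85 198.01]
[374.65 199.99]
[373.89 196.82]
[375.4  201.08]
[378.88 205.41]
[378.8  200.04]
[382.31 204.35]
```

View pics/b4.png

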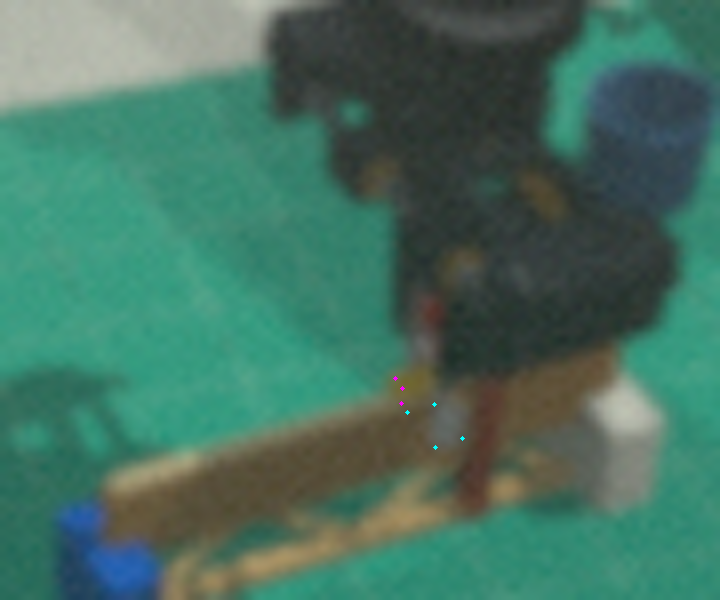

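Position is stalling at y ≈ 0.1877 with force rising, within 2 mm of the vision estimate. The jaw at (448,425) is just short of the post at (490,430). One more small push to confirm contact.

Request:
{"fn": "send_rows", "kwargs": {"motion": [[[0, 0, 0, -0.01, 0, 0, 1], [0, 0, 0, -0.01, 0, 0, 1], [0, 0, 0, 0, 0, 0, 1], [0, 0, 0, 0, 0, 0, 1], [0, 0, 0, 0, 0, 0, 1]]]}}

```text
clock: 19.02
tool_pos: [0.5612, 0.1878, 0.1034]
eef_rot: [0.53, -0.468, 0.468, -0.53]
contact_force: [1.0, -4.8, 4.3]
opening: 0.206
```

Request:
{"fn": "send_rows", "kwargs": {"motion": [[[0, 0, 0, -0.01, 0, 0, 1], [0, 0, 0, -0.01, 0, 0, 1], [0, 0, 0, 0, 0, 0, 1], [0, 0, 0, 0, 0, 0, 1], [0, 0, 0, 0, 0, 0, 1]]]}}

```text
clock: 19.43
tool_pos: [0.5612, 0.1879, 0.1033]
eef_rot: [0.53, -0.468, 0.468, -0.53]
contact_force: [0.4, -5.4, 4.8]
opening: 0.202
```

```bash
python3 -c "
from chk import *
delta(RM+r*.0286+[0,0,.0284],97.2)"
```

```text
t 19.43 pos [0.5612 0.1879 0.1033] op 0.202 F [ 0.41 -5.39  4.8 ] M [-1.35 -0.24 -0.01]
turn units [ 0.002 -0.013  0.013] shift units in target axes [ 0.099 -0.003 -0.012] now axes [ 0.099 -0.003 -0.012] world [ 0.     -0.002   0.0001]
axes T [[0.125, 0.0, 0.992], [-0.992, 0.0, 0.125], [-0.0, -1.0, 0.0]] q [-0.2   0.87 -0.35  1.78  0.5   0.59 -0.74]
```

Stall confirmed: the moment keeps growing with no motion, so the foot is against the post at about 3–5 N. I'll relax the preload a little, then release gradually.

Request:
{"fn": "send_rows", "kwargs": {"motion": [[[0, 0, 0, 0.01, 0, 0, 1], [0, 0, 0, 0.01, 0, 0, 1], [0, 0, 0, 0, 0, 0, 1], [0, 0, 0, 0, 0, 0, 1], [0, 0, 0, 0, 0, 0, 1]]]}}

```text
clock: 19.85
tool_pos: [0.5612, 0.1878, 0.1033]
eef_rot: [0.53, -0.468, 0.468, -0.53]
contact_force: [1.2, -5.8, 4.5]
opening: 0.208
```

```bash
python3 -c "
from chk import *
delta(RM+r*.0286+[0,0,.0284],97.2)"
```

```text
t 19.85 pos [0.5612 0.1878 0.1033] op 0.208 F [ 1.22 -5.77  4.52] M [-1.15 -0.23 -0.02]
turn units [ 0.001 -0.01   0.007] shift units in target axes [ 0.095 -0.003 -0.012] now axes [ 0.095 -0.003 -0.012] world [ 0.     -0.0019  0.0001]
axes T [[0.125, 0.0, 0.992], [-0.992, 0.0, 0.125], [-0.0, -1.0, 0.0]] q [-0.2   0.87 -0.35  1.78  0.5   0.59 -0.74]
```

Request:
{"fn": "send_rows", "kwargs": {"motion": [[[0, 0, 0, 0.01, 0, 0, 1], [0, 0, 0, 0.005, 0, 0, 1], [0, 0, 0, 0, 0, 0, 1], [0, 0, 0, 0, 0, 0, 1], [0, 0, 0, 0, 0, 0, 1]]]}}

```text
clock: 20.27
tool_pos: [0.5612, 0.1878, 0.1033]
eef_rot: [0.53, -0.468, 0.468, -0.53]
contact_force: [1.1, -5.0, 5.0]
opening: 0.209
```

```bash
python3 -c "
from chk import *
delta(RM+r*.0286+[0,0,.0284],97.2)"
```

```text
t 20.27 pos [0.5612 0.1878 0.1033] op 0.209 F [ 1.08 -4.97  5.  ] M [-1.15 -0.2  -0.04]
turn units [-0.001 -0.007  0.002] shift units in target axes [ 0.095 -0.003 -0.013] now axes [ 0.095 -0.003 -0.012] world [-0.     -0.0019  0.0001]
axes T [[0.125, 0.0, 0.992], [-0.992, 0.0, 0.125], [-0.0, -1.0, 0.0]] q [-0.2   0.87 -0.36  1.78  0.5   0.59 -0.74]
```

Request:
{"fn": "send_rows", "kwargs": {"motion": [[[0, 0, 0, 0, 0, 0, 0.6], [0, 0, 0, 0, 0, 0, 0.55], [0, 0, 0, 0, 0, 0, 0.5], [0, 0, 0, 0, 0, 0, 0.45], [0, 0, 0, 0, 0, 0, 0.4]]]}}

```text
clock: 20.68
tool_pos: [0.5614, 0.1879, 0.104]
eef_rot: [-0.53, 0.468, -0.468, 0.53]
contact_force: [-1.1, -4.8, 9.0]
opening: 0.294
```

```bash
python3 -c "
from chk import *
delta(RM+r*.0286+[0,0,.0284],97.2)"
```

```text
t 20.68 pos [0.5614 0.1879 0.104 ] op 0.294 F [-1.09 -4.78  8.97] M [-1.23 -0.05  0.02]
turn units [-0.009 -0.009  0.002] shift units in target axes [ 0.098  0.031 -0.023] now axes [ 0.098  0.031 -0.023] world [-0.0002 -0.002  -0.0006]
axes T [[0.125, 0.0, 0.992], [-0.992, 0.0, 0.125], [-0.0, -1.0, 0.0]] q [-0.2   0.87 -0.36  1.78  0.5   0.59 -0.74]
```

Request:
{"fn": "send_rows", "kwargs": {"motion": [[[0, 0, 0, 0, 0, 0, 0.33], [0, 0, 0, 0, 0, 0, 0.25], [0, 0, 0, 0, 0, 0, 0.15], [0, 0, 0, 0, 0, 0, 0], [0, 0, 0, 0, 0, 0, -0.2]]]}}

```text
clock: 21.1
tool_pos: [0.5607, 0.1892, 0.103]
eef_rot: [-0.53, 0.468, -0.467, 0.531]
contact_force: [0.2, -0.8, -0.7]
opening: 0.552
```

Request:
{"fn": "send_rows", "kwargs": {"motion": [[[0, 0, 0, 0, 0, 0, -0.5], [0, 0, 0, 0, 0, 0, -0.5], [0, 0, 0, 0, 0, 0, -0.5], [0, 0, 0, 0, 0, 0, -0.5], [0, 0, 0, 0, 0, 0, -0.5]]]}}

```text
clock: 21.52
tool_pos: [0.5612, 0.1884, 0.1033]
eef_rot: [-0.53, 0.468, -0.468, 0.531]
contact_force: [0.3, 0.2, -1.0]
opening: 0.747
```

```bash
python3 -c "
from chk import *
delta(RM+r*.0286+[0,0,.0284],97.2);chk('b5',False)"
```

```text
t 21.52 pos [0.5612 0.1884 0.1033] op 0.747 F [ 0.33  0.2  -0.96] M [-0.07 -0.09 -0.04]
turn units [-0.002 -0.004 -0.01 ] shift units in target axes [ 0.124 -0.005 -0.013] now axes [ 0.124 -0.005 -0.013] world [ 0.0001 -0.0025  0.0001]
axes T [[0.125, 0.0, 0.992], [-0.992, 0.0, 0.125], [-0.0, -1.0, 0.0]] q [-0.2   0.87 -0.36  1.78  0.5   0.59 -0.74]
yellow (26, np.float64(375.88), np.float64(199.58), np.int64(342), np.int64(399), np.int64(174), np.int64(215))
```

View pics/b5.png

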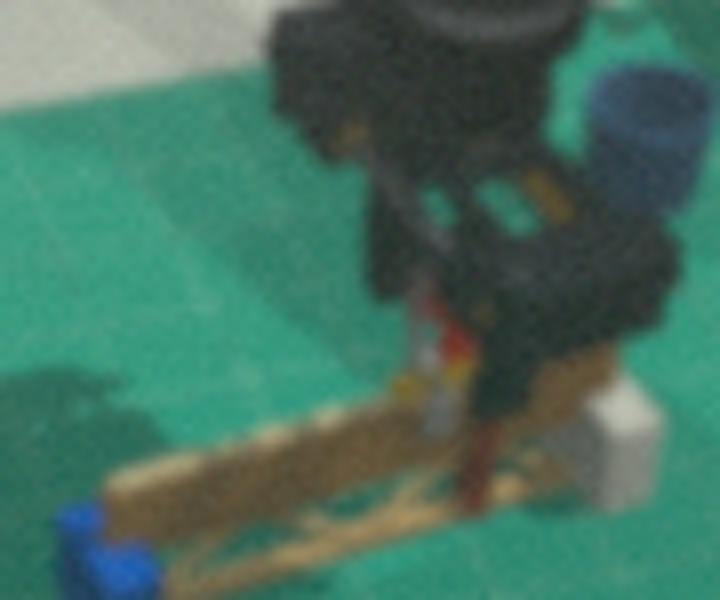

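Fingers are clear, and the tweezers stand clamped with the foot around (400–465,378). I'll retreat straight up, then away, and inspect.

Request:
{"fn": "send_rows", "kwargs": {"motion": [[[0, 0, 0, 0, -0.3, 0, -0.5], [0, 0, 0, 0, -0.7, 0, -0.5], [0, 0, 0, 0, -1, 0, -0.5], [0, 0, 0, 0, -1, 0, -0.5], [0, 0, 0, 0, -1, 0, -0.5]]]}}

```text
clock: 21.98
tool_pos: [0.561, 0.1883, 0.1845]
eef_rot: [-0.53, 0.468, -0.467, 0.531]
contact_force: [-0.2, 0.2, -0.1]
opening: 0.753
```

Request:
{"fn": "send_rows", "kwargs": {"motion": [[[0, 0, 0, 0, -1, 0, -0.5], [0, 0, 0, 1, -1, 0, -0.5], [0, 0, 0, 1, 0, -1, -0.5], [0, 0, 0, 1, 0, -1, -0.5], [0, 0, 0, 1, 0, -1, -0.5]]]}}

```text
clock: 22.4
tool_pos: [0.5112, 0.1006, 0.2241]
eef_rot: [-0.53, 0.468, -0.468, 0.531]
contact_force: [-0.7, -1.3, 0.8]
opening: 0.75
```

Request:
{"fn": "send_rows", "kwargs": {"motion": [[[0, 0, 0, 1, 0, -1, -0.5], [0, 0, 0, 1, 0, -1, -0.5], [0, 0, 0, 1, 0, -0.5, -0.5], [0, 0, 0, 1, 0, 0, -0.5], [0, 0, 0, 1, 0, 0, -0.5]]]}}

```text
clock: 22.82
tool_pos: [0.4738, -0.0051, 0.2238]
eef_rot: [-0.53, 0.468, -0.468, 0.531]
contact_force: [1.0, 0.2, 0.4]
opening: 0.751
```

Request:
{"fn": "send_rows", "kwargs": {"motion": [[[0, 0, 0, 1, 0, 0, -0.5], [0, 0, 0, 1, 0, 0, -0.5], [0, 0, 0, 1, 0, 0, -0.5], [0, 0, 0, 1, 0, 0, -0.5], [0, 0, 0, 0, 0, 0, -0.5]]]}}

```text
clock: 23.23
tool_pos: [0.4845, -0.0882, 0.2232]
eef_rot: [0.529, -0.469, 0.47, -0.528]
contact_force: [-0.5, -0.4, 0.4]
opening: 0.745
```

```bash
python3 - <<'E'
from chk import *
s=imaging.snapshot("scene");t=imaging.snapshot("top");st=get_state();print(st["clock"],st["tool_pos"],st["contact_force"])
a=cv2.resize(s["img"][160:230,340:420],(480,420),interpolation=cv2.INTER_CUBIC);b=cv2.resize(t["img"][185:235,220:270],(320,320),interpolation=cv2.INTER_CUBIC)
b=np.vstack([b,np.zeros((100,320,3),np.uint8)]);cv2.imwrite("pics/c1.png",np.hstack([a,b])[:,:,::-1])
o=RM+r*.0286
for z in(0,.004,.034,.068,.074):print(z,proj(s,o+[0,0,z]).round(1),proj(t,o+[0,0,z]).round(1))
print("yel t",info(blob(t,(18,120,80),(34,255,255),(225,195,40,25))))
print("blk t",info(blob(t,(0,0,0),(180,255,45),(240,200,25,15))))
print("blk s",info(blob(s,(0,0,0),(180,130,70),(365,165,30,25))))
E
```

```text
23.3333 [ 0.48448222 -0.08369931  0.22337745] [-0.5324198  -1.20432331  0.10698102]
0 [378.8 197.8] [251.9 209.7]
0.004 [378.9 196.8] [251.6 209.5]
0.034 [379.7 189.2] [249.7 208.3]
0.068 [380.7 180.4] [247.3 206.9]
0.074 [380.9 178.8] [246.9 206.6]
yel t (10, np.float64(254.1), np.float64(209.3), np.int64(246), np.int64(257), np.int64(208), np.int64(210), ((251.5, 209.0), (2.0, 11.0), 90.0))
blk t (46, np.float64(247.76), np.float64(207.83), np.int64(244), np.int64(254), np.int64(205), np.int64(214), ((249.0, 209.5), (10.0, 9.0), 0.0))
blk s (17, np.float64(380.35), np.float64(180.29), np.int64(378), np.int64(383), np.int64(179), np.int64(182), ((380.4000244140625, 180.1999969482422), (2.5298221111297607, 5.692099571228027), 71.56504821777344))
```

View pics/c1.png

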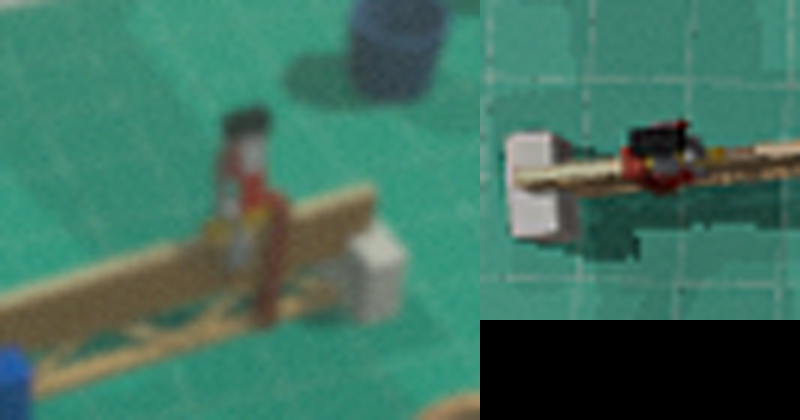

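```bash
python3 - <<'E'
from chk import *
t=imaging.snapshot("top");s=imaging.snapshot("scene")
g=t["img"].astype(int)
for q in range(203,216):print(q,' '.join('%3d,%3d,%3d'%tuple(g[q,c]) for c in range(240,261)))
# two-view line: head centre triangulated, same mask as on rack
ms=blob(s,(0,0,0),(180,130,70),(365,165,30,25));mt=blob(t,(0,0,0),(180,255,45),(242,204,11,5))
i=info(ms);j=info(mt);print(i,j);print("head tri",tri(t,j[1:3],s,i[1:3]))
E
```

```text
203  59,127,112  62,129,113  62,130,114  59,131,114  59,131,115  63,135,118  63,131,114  75,132,117  66,131,115  76,126,114  80,123,112  62,100, 86  89,133,119  66,130,115  59,131,113  61,128,113  59,127,111  61,128,112  60,126,112  62,129,114  59,127,112
204  62,129,114  62,129,112  59,130,114  63,130,114  59,130,111  64,137,120  77,116,106 104, 95, 94  82, 71, 73  75, 67, 70  94, 54, 57  55,  0,  0  60, 65, 57  61,128,112  65,134,117  59,131,114  62,130,115  62,130,114  61,129,113  61,128,112  58,127,110
205  60,128,114  63,132,114  64,138,119  42, 83, 72  27, 39, 34  25, 35, 36  13, 12, 15  13,  7,  8  17, 17, 19  16, 15, 16  22, 17, 18   0,  0,  0  70,107, 94  67,133,116  60,130,113  58,129,113  59,129,113  59,128,112  61,130,113  62,129,114  61,127,111
206  60,128,114  61,131,115  62,143,125  32, 59, 52  24, 17, 20  20, 19, 22  27, 20, 20  23, 19, 23  26, 26, 23  21, 22, 26  17, 22, 22   0,  0,  5  40, 56, 53  68, 76, 73  61,106, 94  59,132,114  57,131,116  57,128,114  59,131,115  58,131,114  56,131,113
207  59,131,115  62,132,117  84,137,119  38, 58, 52  24, 24, 25  17, 18, 21 
[... 1918 characters left out ...]
2, 62  20, 69, 61  15, 66, 55  25, 69, 62  21, 66, 60
215  59, 73, 61  52, 71, 58  51, 71, 58  35, 69, 58  28, 66, 55  28, 76, 66  30, 68, 58  38, 41, 33  38, 39, 31  37, 48, 43  34, 46, 39  37, 76, 66  28, 73, 63  26, 73, 64  30, 78, 67  30, 81, 69  31, 74, 64  32, 70, 62  28, 69, 61  28, 71, 63  31, 71, 61
(16, np.float64(380.5), np.float64(180.19), np.int64(378), np.int64(383), np.int64(179), np.int64(182), ((380.5500183105469, 180.14999389648438), (2.5298221111297607, 5.375871658325195), 71.56504821777344)) (33, np.float64(247.64), np.float64(206.52), np.int64(244), np.int64(252), np.int64(205), np.int64(208), ((248.0, 206.5), (8.0, 3.0), 0.0))
head tri [0.56207595 0.18475372 0.14454005]
```

```bash
python3 - <<'E'
from chk import *
t=imaging.snapshot("top");s=imaging.snapshot("scene")
e=ray(t,(257.6,208.4),.083);print("foot end a",(e-RM)@r+.018)
h=ray(t,(247.2,206.6),.149);print("head a",(h-RM)@r,"lat",np.cross(r,h-RM)[2])
p=ray(t,(241.5,210),.087);print("post far edge a",(p-RM)@r)
im=s["img"][172:212,362:402]
cv2.imwrite("pics/c2.png",cv2.resize(im,(600,600),interpolation=cv2.INTER_CUBIC)[:,:,::-1])
for a in(.0286,.0305):
  for z in (0,.008,.062,.074):
    for dx in(-.018,.018) if z<.05 else (-.012,.012):
      q=proj(s,RM+r*(a+dx)+[0,0,z]);print(a,z,dx,((q-[362,172]+.5)*15).round(0))
E
```

```text
foot end a 0.028146039679701286
head a 0.02779483331995199 lat 2.031933539942696e-05
post far edge a 0.05692093345157483
0.0286 0 -0.018 [182. 418.]
0.0286 0 0.018 [337. 370.]
0.0286 0.008 -0.018 [185. 388.]
0.0286 0.008 0.018 [341. 341.]
0.0286 0.062 -0.012 [232. 172.]
0.0286 0.062 0.012 [339. 141.]
0.0286 0.074 -0.012 [237. 125.]
0.0286 0.074 0.012 [344.  93.]
0.0305 0 -0.018 [190. 415.]
0.0305 0 0.018 [345. 368.]
0.0305 0.008 -0.018 [193. 385.]
0.0305 0.008 0.018 [349. 338.]
0.0305 0.062 -0.012 [240. 170.]
0.0305 0.062 0.012 [347. 138.]
0.0305 0.074 -0.012 [245. 122.]
0.0305 0.074 0.012 [353.  91.]
```

View pics/c2.png

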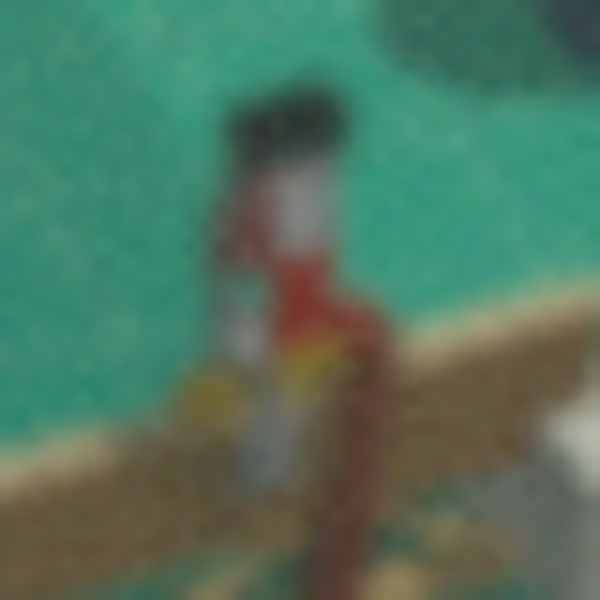

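```bash
python3 - <<'E'
from chk import *
from plant import job
st=get_state();print(st["clock"],st["tool_pos"],st["qd"].round(3),st["contact_force"])
print(job.finish_job())
E
```

```text
23.5333 [ 0.4845621 -0.0819774  0.2233552] [ 0.001  0.001  0.004 -0.     0.001 -0.001  0.002] [-0.21759972  0.23221179  0.29680077]
the job is handed in; nothing more can be done
None
```

The tweezers are clamped on the rail, upright, with the foot down on the bead and up against the red post. The job is handed in at about 23.5 s.

I squeezed them open at 60 N, lifted them off the rack and set them astride the free stretch at about 5 N on the bead. I then slid them open about 33 mm at 12 mm/s or less until the foot stopped on the post at about 5–6 N, and released them gradually. The highest force read was about 9 N, during the release.

**Final checks**
- **Position:** in the top view the foot centre is 28.1 mm and the head 27.8 mm from the frame's centre, so they stand upright. I expected contact at 28.6 mm, which agrees to about 0.5 mm. The scene view shows the jaw on the rail and the foot meeting the post.
- **Robot:** the gripper is open, clear of everything and at rest.

**Disagreement:** by the robot's own position reading, contact came about 2 mm past the vision estimate, at 30.5 mm. I put this down to where I gripped the handles. The rising force with no further movement confirmed contact. I did not recheck the gap by touch after letting go.

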